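# Put the sharpened chisels back in their tray

## Task

The four chisels on the bench have just been sharpened: put each one back in the tray, in the lane whose yellow outline shows a blade of its width, lying flat on the outline with the cutting edge at the outline's blade end. Lay them down rather than dropping them. The screwdriver and the paint scraper have the same wooden handle but do not belong in the tray: leave them lying where they are.

Things in the scene. Friction and masses are not known exactly. Their poses are not given: they have to be found in the camera images.
- chisel12: Chisel, straight steel blade 12 mm wide, 134 g, 155 mm long. Light wooden handle, brass ferrule, steel butt cap; handle 85 mm long, 28 mm wide, 28 mm high, lies flat on its underside (blade 10 to 15 mm above it). Origin: underside, mid-length of the tool; x to the cutting edge (x = +77 mm; butt -77 mm), z up. Grip across y at the handle's middle, x = -35 mm.
- chisel20: Chisel, straight steel blade 20 mm wide, 150 g, 155 mm long. Light wooden handle, brass ferrule, steel butt cap; handle 85 mm long, 28 mm wide, 28 mm high, lies flat on its underside (blade 10 to 15 mm above it). Origin: underside, mid-length of the tool; x to the cutting edge (x = +77 mm; butt -77 mm), z up. Grip across y at the handle's middle, x = -35 mm.
- chisel28: Chisel, straight steel blade 28 mm wide, 166 g, 155 mm long. Light wooden handle, brass ferrule, steel butt cap; handle 85 mm long, 28 mm wide, 28 mm high, lies flat on its underside (blade 10 to 15 mm above it). Origin: underside, mid-length of the tool; x to the cutting edge (x = +77 mm; butt -77 mm), z up. Grip across y at the handle's middle, x = -35 mm.
- chisel38: Chisel, straight steel blade 38 mm wide, 186 g, 155 mm long. Light wooden handle, brass ferrule, steel butt cap; handle 85 mm long, 28 mm wide, 28 mm high, lies flat on its underside (blade 10 to 15 mm above it). Origin: underside, mid-length of the tool; x to the cutting edge (x = +77 mm; butt -77 mm), z up. Grip across y at the handle's middle, x = -35 mm.
- lane12: Fixed grey lane, 1 of 4 in the dark tray; yellow outline of a chisel with 12 mm blade. Inside 184 x 56 mm; lanes 62 mm apart. Origin: underside, below the outlined handle's middle; x to the outlined edge, z up. Floor 2.5 mm, wall tops 8 mm, tray rim 10 mm above origin. Chisel on its outline: its origin at x +35, y 0, z +2.5 mm, same x direction.
- lane20: Fixed grey lane, 1 of 4 in the dark tray; yellow outline of a chisel with 20 mm blade. Inside 184 x 56 mm; lanes 62 mm apart. Origin: underside, below the outlined handle's middle; x to the outlined edge, z up. Floor 2.5 mm, wall tops 8 mm, tray rim 10 mm above origin. Chisel on its outline: its origin at x +35, y 0, z +2.5 mm, same x direction.
- lane28: Fixed grey lane, 1 of 4 in the dark tray; yellow outline of a chisel with 28 mm blade. Inside 184 x 56 mm; lanes 62 mm apart. Origin: underside, below the outlined handle's middle; x to the outlined edge, z up. Floor 2.5 mm, wall tops 8 mm, tray rim 10 mm above origin. Chisel on its outline: its origin at x +35, y 0, z +2.5 mm, same x direction.
- lane38: Fixed grey lane, 1 of 4 in the dark tray; yellow outline of a chisel with 38 mm blade. Inside 184 x 56 mm; lanes 62 mm apart. Origin: underside, below the outlined handle's middle; x to the outlined edge, z up. Floor 2.5 mm, wall tops 8 mm, tray rim 10 mm above origin. Chisel on its outline: its origin at x +35, y 0, z +2.5 mm, same x direction.
- screwdriver: Screwdriver: thin round shaft, 6 mm in diameter. 155 mm long. Same wooden handle as the chisels: 85 mm long, 28 mm wide and high. Origin: underside, mid-length; x to the blade end (+77 mm), handle's middle at x = -35 mm. Not part of the set: leave it alone.
- scraper: Paint scraper: thin blade that flares from 26 to 60 mm wide. 155 mm long. Same wooden handle as the chisels: 85 mm long, 28 mm wide and high. Origin: underside, mid-length; x to the blade end (+77 mm), handle's middle at x = -35 mm. Not part of the set: leave it alone.

How it is judged:
By the outcome, as a careful person would: the job done as asked, in the order asked, and still so for the second after the job is handed in, with the robot touching nothing.
It also fails if it takes over 120 s, if anything falls off the work surface, if the arm or the gripper's body presses on something with over 40 N, if the wrist force passes 120 N, or if a joint passes its speed limit or range.

## Robot

A 6-joint arm with a two-finger parallel gripper is mounted at the origin on the work surface. World frame = base frame: x ahead of the robot, y to its left, z up, the work surface at z = 0. Lengths are in mm, angles in degrees, forces in N, time in s.
With the tool pointing down it reaches from about 350 to 850 mm from the base axis. Payload 8.1 kg.
Tool frame: the origin (TCP) lies midway between the tips of the shut fingers; the grasp point (between the pads) lies 19 mm behind it; z points along the fingers, y is the line along which they close (so a half turn about z gives the same grasp; the last joint's range is limited). The gripper opens to 85 mm and grips with 20 to 120 N. Pads are 22 mm wide; open, the fingers measure 114 mm over their backs; the gripper's body (76 mm by 85 mm) begins 54 mm behind the grasp point. The pads swing forward as they close: fully open they stand 13 mm farther back than shut.
Start: joints at [68.216, 7.471, 85.268, -0, 87.261, -4.893], TCP at [174.307, 574.127, 202.292] pointing down, gripper open.
Joint ranges: [-169.43, 169.43], [-51.17, 129.36], [1.28, 143.12], [-76.62, 256.62], [0, 156.53], [-152.29, 152.29]. Speed limits (degrees/s): [136.94, 136.94, 159.86, 180, 180, 180].

## Interface

Orientations are given as [roll, pitch, yaw] about the fixed x, y, z axes, in that order (R = Rz(yaw) Ry(pitch) Rx(roll)).
In Python, from bench import sense, snapshot, camera_params, hand_in, masks_of, pinpoint gives the robot as it stands.
- The arm moves only by the tool step_arm, never from a script. Its argument "targets" is a list of rows, each an object with "angular": the turn, a rotation vector about the tool's x, y, z scaled (see below), a list of three; "dp": the shift along the tool's x, y, z scaled (see below), a list of three; "fingers": the closure, from 0 (fully open) to 1 (shut). A call has exactly 8 rows; each row is the pose to reach, as a shift and turn from the pose commanded when the call began, along the tool's axes at that moment, turning the shorter way round; what a row does not reach only later rows make up. The controller multiplies each number of a shift by 0.2 m and each number of a turn by 180 degrees. A row lasts 1/8 s, in which the tool goes at most 62.5 mm and 10.7 degrees, less where a joint would pass 70% of its speed; a pose out of reach is approached as far as the arm can. A call with a number of a shift or a turn outside -1 to 1 is refused whole. A call with a gripper value outside its range is refused whole. The fingers move at their own pace and stop on an object; "newtons" is the grip in N (left out, the last holds). Time passes only in rows, so rows that repeat a pose let the fingers close, or fill a call up. It gives the time, the measured TCP pose, the force, the opening and the grip force at its end, in the units of the state.
- sense(): the state, without advancing time (a new reading comes with each control period).
- snapshot(name): name is "side" or "top" or "wrist"; returns the picture (384x512x3 uint8, blue, green, red); there is no depth.
- camera_params(name): a dict with "vfov" (degrees; the focal length in pixels is half the picture's height over the tangent of half this angle, whatever the lens; pixels are square), "cx", "cy" (the principal point, pixels), "D" ([k1, k2, p1, p2, k3] as OpenCV has them; the pictures are not rectified), "R" (3x3) and "t" (3): a world point X has camera coordinates R X + t. Camera axes: x right, y down, z forward; pixel columns grow to the right and rows downward; lengths in mm; the calibration is good to about 2 mm. A picture is of the moment at which its call begins: read the wrist's pose just before it. camera_params takes no time and is no camera call; for the wrist camera it gives the pose at the moment of the call.
- hand_in(): hands the job in; it is judged then, once.
Trained networks look in the newest picture that a camera, given by its name, has taken for a name from the list of things; names that differ only in an ending like _2 or _b are one class to them, and where a whole thing is asked for, a point or a joint stands for the part that bears it (a point fixed in the world has none). Each returns a list of dicts, best first, with "conf" (0 to 1); they miss things now and then, are a little off and sometimes report something else, mostly with a low value. They report only what shows in the picture. A call takes as long as a camera call.
- masks_of(camera, label): "pixels" (384x512 bool, what is visible of it) and "at" ([column, row] in pixels, amid what is visible of it).
- pinpoint(camera, label): "at" ([column, row] in pixels: a listed point, or the origin of a listed thing).
The state is a dict: "time": time; "joint_pos": joint angles; "qd": joint speeds; "joint_efforts": joint torques, N m; "tool_pos": TCP position; "tcp_rot": TCP orientation; "ft_force": force on the tool from outside, world axes, zero at the start; "wrist_torque": the same for the moment, N m; "finger_gap": finger opening in mm; "grip_force": force on a finger pad.
Only numpy, scipy, OpenCV 4.12 (cv2) and the standard library are available. Lean on these libraries where they do the work, as an engineer would, in place of code of your own. Each camera call takes 0.05 s, during which the arm holds its last target. There are 200 camera calls.

## Working session

There is one attempt and no reset: what is moved stays moved. The work goes in short steps, Python scripts to look and compute and a tool call to move; the robot and the scene stay as the last step left them, time stands still between calls to the robot, and variables do not carry over. Pictures are saved under pics/ and viewed, at most 14 in all, crops included, and the job is handed in when it is done.

Besides the shell and the picture viewer there is one more tool, called after "Request:" as name([rows], argument=value, ...), one row to a line, values as JSON. step_arm: Moves the arm, as the interface text tells. Its arguments: {"type":"object","properties":{"targets":{"type":"array","items":{"type":"object","properties":{"angular":{"type":"array","items":{"type":"number","minimum":-1,"maximum":1}},"dp":{"type":"array","items":{"type":"number","minimum":-1,"maximum":1}},"fingers":{"type":"number"}}}},"newtons":{"type":"number"}},"required":["targets"]}

```bash
ls; mkdir -p pics; python3 - <<'E'
from bench import *
import cv2
print(sense())
for n in("top","side"):
    cv2.imwrite(f"pics/{n}0.png",snapshot(n)); p=camera_params(n); print(n,p)
    for l in ["chisel12","chisel20","chisel28","chisel38","lane12","lane20","lane28","lane38","screwdriver","scraper"]:
        if n=="top": print(l,[(round(d["conf"],2),d["at"]) for d in pinpoint(n,l)][:3],[(round(d["conf"],2),d["at"],int(d["pixels"].sum())) for d in masks_of(n,l)][:2])
E
```

```text
pics
{'time': 0.0, 'joint_pos': array([ 6.82157628e+01,  7.51658440e+00,  8.53290243e+01, -1.14139542e-03,
        8.72608690e+01, -4.89214019e+00]), 'qd': array([ 0.0568662 , -0.02430535,  0.01508063, -0.01726088,  0.08321474,
        0.02731699]), 'joint_efforts': array([ 1.31481229e-03, -5.69396746e+01, -5.00565684e+01, -6.89771355e-06,
        1.45342690e-02, -2.47559899e-05]), 'tool_pos': array([174.09589859, 573.56081061, 201.23152791]), 'tcp_rot': array([-1.79893813e+02, -7.94460680e-03,  1.63107951e+02]), 'ft_force': array([-1.03342689, -0.10620319, -0.32837822]), 'wrist_torque': array([ 0.07646814, -0.01806318, -0.02731803]), 'grip_force': 0.0, 'finger_gap': 85.38096403534497}
top {'vfov': 55.58636280869184, 'cx': 252.78247377080604, 'cy': 196.8796167273934, 'D': array([-0.09782647,  0.        ,  0.        ,  0.        ,  0.        ]), 'R': array([[-0.02064227, -0.99969482, -0.01357076],
       [-0.99262824,  0.022114  , -0.11916442],
       [ 0.11942815,  0.0110109 , -0.99278179]]), 't': array([ 47.50022563, 551.17832336, 967.22430489])}
chisel12 [(0.8, [268.9, 221.6]), (0.
[... 937 characters left out ...]
], 1413)]
lane38 [(0.93, [172.8, 212.2]), (0.81, [194.0, 202.8]), (0.69, [152.7, 219.0])] [(0.95, [152.1, 206.8], 1405), (0.85, [131.0, 209.4], 1413)]
screwdriver [(0.63, [329.1, 173.9]), (0.58, [271.6, 166.1]), (0.51, [153.3, 217.2])] [(0.58, [331.5, 179.4], 335)]
scraper [(0.81, [272.6, 168.5])] [(0.78, [274.0, 160.6], 633)]
side {'vfov': 55.49994468675869, 'cx': 258.094976570243, 'cy': 192.00993671845188, 'D': array([-0.02428079,  0.        ,  0.        ,  0.        ,  0.        ]), 'R': array([[ 0.99609715, -0.08815074,  0.00446224],
       [-0.04462339, -0.54657126, -0.83622283],
       [ 0.0761526 ,  0.83276005, -0.54837166]]), 't': array([-549.47389932,   66.28864566, 1032.16108903])}
```

```bash
python3 - <<'E'
import cv2
a=cv2.imread("pics/top0.png")[110:310,90:430]
cv2.imwrite("pics/top0c.png",cv2.resize(a,(800,470),interpolation=cv2.INTER_CUBIC))
E
```

```text
(no output)
```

View pics/top0c.png

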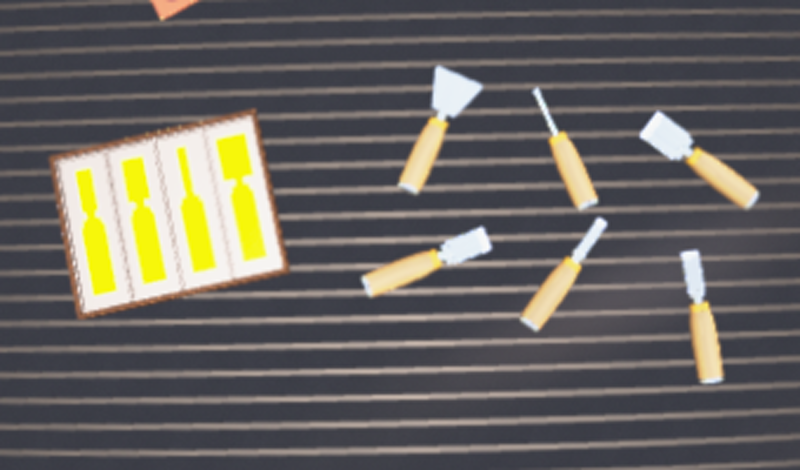

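View pics/side0.png

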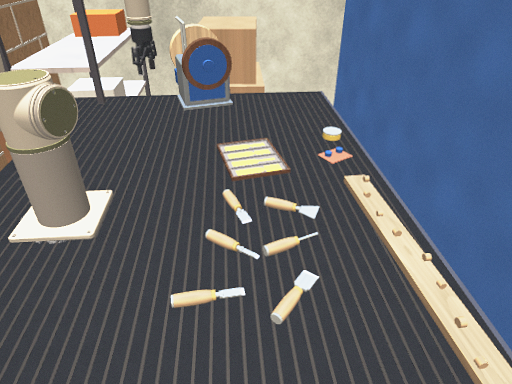

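The top view shows the tray lanes, left to right, as 20, 28, 12 and 38. The chisels are at bottom-left (about 28), bottom-middle (about 12), right (about 20) and upper-right (about 38). The scraper is at (273,165) and the screwdriver at (330,173).

```bash
cat > h.py <<'E'
from bench import *
import numpy as np, cv2
def back(px,p,z):
    f=192/np.tan(np.radians(p["vfov"]/2)); K=np.array([[f,0,p["cx"]],[0,f,p["cy"]],[0,0,1]])
    u=cv2.undistortPoints(np.float64(px).reshape(-1,1,2),K,p["D"])[:,0]
    d=np.c_[u,np.ones(len(u))]@p["R"]; c=-p["R"].T@p["t"]
    return c+d*((z-c[2])/d[:,2])[:,None]
def blobs(img,p,m,z,amin):
    "blobs of mask m as tools: mid-length point, direction butt->edge (deg), length, blade width, handle width"
    n,lab,st,cen=cv2.connectedComponentsWithStats(m.astype(np.uint8)); out=[]
    for i in range(1,n):
        if st[i,4]<amin: continue
        r,c=np.nonzero(lab==i); X=back(np.c_[c,r],p,z)[:,:2]
        for _ in range(4):
            mu=X.mean(0) if _==0 else mu
            if _==0:
                v=np.linalg.svd(X-mu,full_matrices=False)[2][0]
            s=(X-mu)@v; t=(X-mu)@np.array([-v[1],v[0]])
            # centre line through slice medians
            b=np.linspace(s.min(),s.max(),16); k=np.digitize(s,b[1:-1])
            q=[(s[k==j].mean(),(t[k==j].max()+t[k==j].min())/2) for j in range(15) if (k==j).any()]
            a=np.polyfit(*np.array(q[1:-1]).T,1); n_=np.array([-v[1],v[0]])
            mu=mu+n_*a[1]; v=v+a[0]*n_; v/=np.linalg.norm(v)
        s=(X-mu)@v; px=np.sqrt(abs(np.linalg.det(np.c_[back([[c[0],r[0]],[c[0]+1,r[0]],[c[0],r[0]+1]],p,z)[1:,:2]-X[0]])))
        # blade end: less saturated for tools; for outlines the handle is the end without neck -> give both
        hsv=cv2.cvtColor(img,cv2.COLOR_BGR2HSV)[r,c,1].astype(float)
        L=s.max()-s.min(); w=lambda a,b:(((s-s.min())/L>a)&((s-s.min())/L<b)).sum()*px*px/((b-a)*L)
        e0,e1=hsv[(s-s.min())/L<.3].mean(),hsv[(s-s.min())/L>.7].mean()
        out.append(dict(mid=mu+v*(s.max()+s.min())/2,ang=np.degrees(np.arctan2(v[1],v[0])),L=L+px*.0,w0=w(.04,.2),w1=w(.8,.96),sat=(e0,e1),at=(c.mean(),r.mean())))
    return out
E
cat > m.py <<'E'
from h import *
np.set_printoptions(precision=1,suppress=True)
img=cv2.imread("pics/top0.png"); p=camera_params("top")
hsv=cv2.cvtColor(img,cv2.COLOR_BGR2HSV); V=hsv[...,2]; reg=np.zeros(V.shape,bool); reg[130:280,220:425]=1
yel=(hsv[...,1]>130)&(hsv[...,0]>24)&(hsv[...,0]<36)&(V>180); yel[:,:100]=0; yel[:,215:]=0
for nm,m,z in(("tool",(V>165)&reg,14),("lane",yel,2.5)):
    for b in blobs(img,p,m,z,80): print(nm,*[np.round(x,1) for x in b.values()])
E
python3 m.py
```

```text
tool [637.2 -24.2] 154.3 165.5 53.3 26.5 [17.7 70.5] [275.2 163.2]
tool [ 620.1 -179.4] -158.2 158.2 7.3 29.9 [20.1 75.1] [331.5 179. ]
tool [ 598.5 -348.8] -128.5 160.4 40.7 30.4 [16.6 78.3] [386.  177.3]
tool [432.3 -69.7] -79.4 346.0 3.2 26.0 [31.4 69.7] [316.1 232.1]
tool [475.1  -8.6] -80.9 207.7 12.5 26.4 [60.7 21. ] [271.3 222.6]
tool [ 413.4 -337.1] -173.1 157.8 22.7 30.3 [21.7 79.7] [387.9 246.3]
tool [390.7  11.2] -89.9 237.1 4.8 2.8 [31.4 30.2] [262.  255.8]
tool [359.7   7.8] 89.9 244.8 4.2 4.4 [31.2 31.7] [264.2 267. ]
tool [328.8  26.3] -90.1 208.4 2.7 2.7 [31.2 30.5] [258.4 278.5]
lane [569.5 207.2] -168.5 151.9 35.6 26.9 [235.8 220. ] [192.4 192.2]
lane [556.8 268.4] -168.5 151.2 9.6 28.7 [216.3 231.4] [172.5 203.9]
lane [544.6 329. ] -168.4 152.5 26.2 29.7 [234.4 231.6] [150.7 204.2]
lane [531.9 390.4] -168.4 152.5 18.3 29.7 [232.1 234.8] [130. 211.]
```

```bash
sed -i 's/for b in blobs(img,p,m,z,80)/m=cv2.morphologyEx(m.astype(np.uint8),2,np.ones((3,3))) if z==14 else m\n    for b in blobs(img,p,m,z,80)/; s/165)/185)/' m.py; python3 m.py; python3 - <<'E'
from h import *
p=camera_params("wrist"); s=sense(); print(-p["R"].T@p["t"],s["tool_pos"],p["R"],p["vfov"])
E
```

```text
tool [642.1 -26.4] 154.4 154.8 52.8 30.0 [16.9 74.9] [275.5 162.7]
tool [ 598.7 -348.6] -128.5 159.1 39.3 28.6 [15.9 78.5] [385.9 177.2]
tool [ 593.2 -190.2] -158.7 97.6 22.7 28.5 [99.  70.9] [333.  182.3]
tool [ 469.8 -178.2] 142.3 154.5 13.8 29.0 [21.1 77.8] [327.8 229.1]
tool [484.7 -12.3] -69.3 158.1 30.0 29.4 [72.9 16.7] [270.7 221.3]
tool [ 413.1 -337. ] -172.5 156.4 22.5 29.8 [21.1 78.5] [388.  246.7]
lane [569.5 207.2] -168.5 151.9 35.6 26.9 [235.8 220. ] [192.4 192.2]
lane [556.8 268.4] -168.5 151.2 9.6 28.7 [216.3 231.4] [172.5 203.9]
lane [544.6 329. ] -168.4 152.5 26.2 29.7 [234.4 231.6] [150.7 204.2]
lane [531.9 390.4] -168.4 152.5 18.3 29.7 [232.1 234.8] [130. 211.]
[ 95.11583404 597.58074272 373.69473663] [174.29905401 574.12872882 202.30768625] [[ 2.90170924e-01  9.56974407e-01  9.04767675e-04]
 [ 9.04894735e-01 -2.74686878e-01  3.25134798e-01]
 [ 3.11394208e-01 -9.35259450e-02 -9.45667248e-01]] 66.84462150526078
```

```bash
cat > plan.py <<'E'
import numpy as np,json,sys
# usage: plan.py x y z yaw  -> calls from the stored commanded pose to it (state then stored as if run)
try: c=np.array(json.load(open("cmd.json")))
except OSError: c=np.array([174.307,574.127,202.292,163.107])
for a in sys.argv[1:]:
    g=np.array([float(v) for v in a.split(",")])
    def loc(c,g):
        y=np.radians(c[3]); d=g[:3]-c[:3]
        return np.array([d[0]*np.cos(y)+d[1]*np.sin(y),d[0]*np.sin(y)-d[1]*np.cos(y),-d[2]])/200
    for n in range(1,6):
        k=c.copy(); out=[]; 
        for i in range(n):
            w=k+(g-k)/(n-i); l=np.round(loc(k,w),3); t=round(-(w[3]-k[3])/180,4); out.append((l.tolist(),t))
            y=np.radians(k[3]); l=l*200
            k=k+[l[0]*np.cos(y)+l[1]*np.sin(y),l[0]*np.sin(y)-l[1]*np.cos(y),-l[2],-t*180]
        if all(max(map(abs,l))<=1 and abs(t)<.4 for l,t in out): break
    print(a); [print("   dp",l,"ang z",t) for l,t in out]; c=k
json.dump(c.tolist(),open("cmd.json","w"))
E
python3 plan.py 472.3,20.4,110,110.7
```

```text
472.3,20.4,110,110.7
   dp [-0.558, -0.554, 0.115] ang z 0.0728
   dp [-0.669, -0.413, 0.115] ang z 0.0728
   dp [-0.745, -0.251, 0.116] ang z 0.0728
   dp [-0.782, -0.076, 0.115] ang z 0.0727
```

Request:
step_arm([
  {"dp": [-0.28,-0.277,0.058],"angular": [0,0,0.0364],"fingers": 0},
  {"dp": [-0.558,-0.554,0.115],"angular": [0,0,0.0728],"fingers": 0},
  {"dp": [-0.558,-0.554,0.115],"angular": [0,0,0.0728],"fingers": 0},
  {"dp": [-0.558,-0.554,0.115],"angular": [0,0,0.0728],"fingers": 0},
  {"dp": [-0.558,-0.554,0.115],"angular": [0,0,0.0728],"fingers": 0},
  {"dp": [-0.558,-0.554,0.115],"angular": [0,0,0.0728],"fingers": 0},
  {"dp": [-0.558,-0.554,0.115],"angular": [0,0,0.0728],"fingers": 0},
  {"dp": [-0.558,-0.554,0.115],"angular": [0,0,0.0728],"fingers": 0},
], newtons=60)

```text
time: 2.1
tool_pos: [248.6, 436.1, 179.2]
tcp_rot: [-180.0, -0.0, 150.1]
ft_force: [-0.4, 0.5, 0.8]
finger_gap: 85.4
grip_force: 0.0
```

```bash
python3 - <<'E'
import bench;s=bench.sense();print(s["time"],s["tool_pos"],s["tcp_rot"],s["joint_pos"])
E
```

```text
2.1 [248.55402922 436.0744848  179.23690924] [-1.79989200e+02 -4.06264473e-03  1.50055867e+02] [ 5.44606997e+01 -7.18993618e+00  1.02364543e+02  3.00247660e-03
  8.48365382e+01 -5.59543847e+00]
```

Request:
step_arm([
  {"dp": [-0.3,-0.2,0.06],"angular": [0,0,0.036],"fingers": 0},
  {"dp": [-0.6,-0.36,0.1],"angular": [0,0,0.0728],"fingers": 0},
  {"dp": [-0.669,-0.413,0.115],"angular": [0,0,0.0728],"fingers": 0},
  {"dp": [-0.669,-0.413,0.115],"angular": [0,0,0.0728],"fingers": 0},
  {"dp": [-0.669,-0.413,0.115],"angular": [0,0,0.0728],"fingers": 0},
  {"dp": [-0.669,-0.413,0.115],"angular": [0,0,0.0728],"fingers": 0},
  {"dp": [-0.669,-0.413,0.115],"angular": [0,0,0.0728],"fingers": 0},
  {"dp": [-0.669,-0.413,0.115],"angular": [0,0,0.0728],"fingers": 0},
])

```text
time: 3.1
tool_pos: [323.2, 297.7, 156.3]
tcp_rot: [-180.0, -0.0, 137.0]
ft_force: [0.2, 0.1, 0.7]
finger_gap: 85.7
grip_force: 0.0
```

Request:
step_arm([
  {"dp": [-0.3,-0.1,0.06],"angular": [0,0,0.036],"fingers": 0},
  {"dp": [-0.6,-0.2,0.1],"angular": [0,0,0.0728],"fingers": 0},
  {"dp": [-0.745,-0.251,0.116],"angular": [0,0,0.0728],"fingers": 0},
  {"dp": [-0.745,-0.251,0.116],"angular": [0,0,0.0728],"fingers": 0},
  {"dp": [-0.745,-0.251,0.116],"angular": [0,0,0.0728],"fingers": 0},
  {"dp": [-0.745,-0.251,0.116],"angular": [0,0,0.0728],"fingers": 0},
  {"dp": [-0.745,-0.251,0.116],"angular": [0,0,0.0728],"fingers": 0},
  {"dp": [-0.745,-0.251,0.116],"angular": [0,0,0.0728],"fingers": 0},
])

```text
time: 4.1
tool_pos: [397.8, 159.3, 133.2]
tcp_rot: [180.0, 0.0, 123.9]
ft_force: [-1.4, 0.4, 0.4]
finger_gap: 85.6
grip_force: 0.0
```

Request:
step_arm([
  {"dp": [-0.3,-0.03,0.06],"angular": [0,0,0.036],"fingers": 0},
  {"dp": [-0.6,-0.06,0.1],"angular": [0,0,0.0727],"fingers": 0},
  {"dp": [-0.782,-0.076,0.115],"angular": [0,0,0.0727],"fingers": 0},
  {"dp": [-0.782,-0.076,0.115],"angular": [0,0,0.0727],"fingers": 0},
  {"dp": [-0.782,-0.076,0.115],"angular": [0,0,0.0727],"fingers": 0},
  {"dp": [-0.782,-0.076,0.115],"angular": [0,0,0.0727],"fingers": 0},
  {"dp": [-0.782,-0.076,0.115],"angular": [0,0,0.0727],"fingers": 0},
  {"dp": [-0.782,-0.076,0.115],"angular": [0,0,0.0727],"fingers": 0},
])

```text
time: 5.1
tool_pos: [472.3, 20.9, 110.2]
tcp_rot: [180.0, 0.0, 110.8]
ft_force: [-0.3, 0.3, 0.3]
finger_gap: 85.5
grip_force: 0.0
```

```bash
cat > w.py <<'E'
from h import *
import sys
p=camera_params("wrist"); img=snapshot("wrist"); cv2.imwrite(f"pics/{sys.argv[1]}.png",img)
z=float(sys.argv[2]) if len(sys.argv)>2 else 14
for b in masks_of("wrist","chisel12")[:4]:
    m=b["pixels"]; r,c=np.nonzero(m)
    o=max(blobs(img,p,m,z,300) or [{"L":0}],key=lambda o:o["L"]); print(round(b["conf"],2),r.min(),r.max(),c.min(),c.max(),*[np.round(x,1) for x in o.values()])
E
python3 w.py w28 14
```

```text
0.97 140 282 238 268 [487.2 -12.7] -69.2 154.3 26.5 17.7 [89.9 12. ] [252.6 208.4]
0.88 288 350 157 204 [ 455.8 -165.6] -45.1 93.1 14.4 17.5 [117.6 121.4] [180.  321.9]
```

View pics/w28.png

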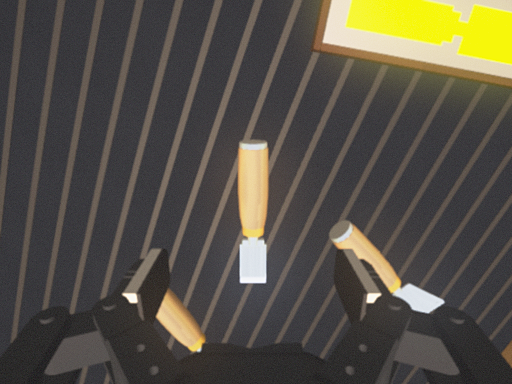

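The wrist view shows the chisel at (252,210). Its pose agrees with the top view to about 2 mm, so I'll go down and grip.

Request:
step_arm([
  {"dp": [0,0.006,0.2],"angular": [0,0,0],"fingers": 0},
  {"dp": [0,0.006,0.4],"angular": [0,0,0],"fingers": 0},
  {"dp": [0,0.006,0.5],"angular": [0,0,0],"fingers": 0.2},
  {"dp": [0,0.006,0.5],"angular": [0,0,0],"fingers": 1},
  {"dp": [0,0.006,0.5],"angular": [0,0,0],"fingers": 1},
  {"dp": [0,0.006,0.5],"angular": [0,0,0],"fingers": 1},
  {"dp": [0,0.006,0.5],"angular": [0,0,0],"fingers": 1},
  {"dp": [0,0.006,0.5],"angular": [0,0,0],"fingers": 1},
], newtons=60)

```text
time: 6.2
tool_pos: [473.9, 20.8, 10.6]
tcp_rot: [180.0, 0.0, 110.7]
ft_force: [-0.2, 0.5, -0.0]
finger_gap: 0.3
grip_force: 0.0
```

```bash
python3 - <<'E'
import numpy as np
d=np.radians(11.55)
for n,m in dict(c38=(569.5,207.2),c12=(556.8,268.4),c28=(544.6,329),c20=(531.9,390.4)).items(): print(n,np.array(m)-35*np.array([np.cos(d),np.sin(d)]))
E
echo "[473.2,21.3,10,110.7]">cmd.json; sed -n 1,3p cmd.json; python3 plan.py 473.2,21.3,70,110.7 510.3,322,70,191.55 510.3,322,12.5,191.55
```

```text
c38 [535.20873774 200.19219486]
c12 [522.50873774 261.39219486]
c28 [510.30873774 321.99219486]
c20 [497.60873774 383.39219486]
[473.2,21.3,10,110.7]
473.2,21.3,70,110.7
   dp [0.0, 0.0, -0.3] ang z -0.0
510.3,322,70,191.55
   dp [0.67, 0.352, -0.0] ang z -0.2246
   dp [0.282, 0.704, -0.0] ang z -0.2246
510.3,322,12.5,191.55
   dp [-0.0, -0.0, 0.288] ang z 0.0
```

```bash
python3 w.py w28b 14
```

```text
0.74 163 346 228 274 [469.   35.2] -69.1 54.8 24.6 18.0 [50.8 88.1] [251.2 202.7]
```

View pics/w28b.png

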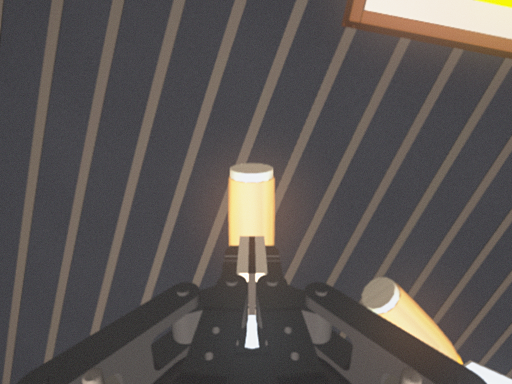

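```bash
python3 - <<'E'
from h import *
p=camera_params("wrist"); s=sense(); print(s["tool_pos"],s["finger_gap"],s["ft_force"])
f=192/np.tan(np.radians(p["vfov"]/2)); K=np.array([[f,0,p["cx"]],[0,f,p["cy"]],[0,0,1]])
d=np.array([np.cos(np.radians(-69.2)),np.sin(np.radians(-69.2)),0]); m=np.array([486,-12.5,0])
P=[s["tool_pos"],s["tool_pos"]+[0,0,20]]+[m+x*d+[0,0,z] for x,z in((-77,28),(-77,14),(-35,28),(-35,0),(8,28),(77,12))]
print(cv2.projectPoints(np.array(P),cv2.Rodrigues(p["R"])[0],p["t"],K,p["D"])[0][:,0].round(0))
E
```

```text
[473.62163803  20.78592249  10.31308651] -0.2201630255416395 [ 0.14154649 -0.66504547  0.14017269]
[[250. 226.]
 [250. 241.]
 [250. 171.]
 [250. 165.]
 [250. 240.]
 [250. 220.]
 [250. 299.]
 [250. 359.]]
```

```bash
python3 - <<'E'
from h import *
p=camera_params("wrist"); s=sense(); T=s["tool_pos"]
f=192/np.tan(np.radians(p["vfov"]/2)); K=np.array([[f,0,p["cx"]],[0,f,p["cy"]],[0,0,1]])
y=np.radians(110.7); Y=np.array([np.sin(y),-np.cos(y),0]);X=np.array([np.cos(y),np.sin(y),0])
P=[T+sg*Y*w+X*x+[0,0,h] for h in (0,13,30) for x in (0,11) for sg,w in((1,42.5),(-1,42.5),(1,57))]
print(cv2.projectPoints(np.array(P),cv2.Rodrigues(p["R"])[0],p["t"],K,p["D"])[0][:,0].round(0).tolist())
a=cv2.imread("pics/w28b.png")[150:300,180:330]; b=cv2.imread("pics/w28.png")[220:320,100:400]
cv2.imwrite("pics/cmp.png",np.vstack([cv2.resize(a,(600,600))[:400], np.zeros((0,600,3),np.uint8), cv2.resize(b,(600,200))]))
E
```

```text
[[316.0, 226.0], [185.0, 226.0], [338.0, 226.0], [317.0, 210.0], [184.0, 210.0], [340.0, 210.0], [320.0, 235.0], [180.0, 235.0], [344.0, 235.0], [322.0, 219.0], [179.0, 219.0], [346.0, 219.0], [327.0, 250.0], [173.0, 250.0], [353.0, 250.0], [329.0, 232.0], [171.0, 232.0], [356.0, 232.0]]
```

View pics/cmp.png

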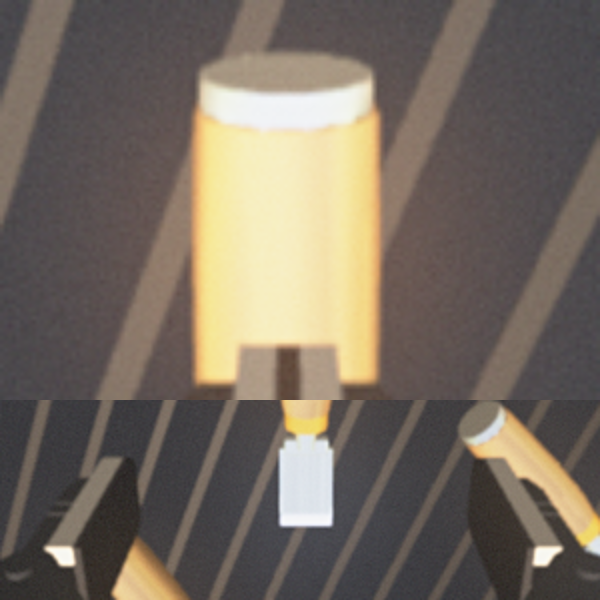

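```bash
python3 - <<'E'
from h import *
img=snapshot("side"); p=camera_params("side"); T=sense()["tool_pos"]
f=192/np.tan(np.radians(p["vfov"]/2)); K=np.array([[f,0,p["cx"]],[0,f,p["cy"]],[0,0,1]])
q=cv2.projectPoints(np.array([T+[0,0,h] for h in(0,15,30,45)]),cv2.Rodrigues(p["R"])[0],p["t"],K,p["D"])[0][:,0]; print(q)
c=q[0].astype(int); x0,y0=c[0]-50,c[1]-60
a=cv2.resize(img[y0:y0+90,x0:x0+120],None,fx=6,fy=6,interpolation=cv2.INTER_CUBIC)
for u in q: cv2.circle(a,tuple(int(v) for v in (u-[x0,y0]+.5)*6),3,(0,0,255),-1)
cv2.imwrite("pics/sidec.png",a)
E
```

```text
[[231.20545227 200.54627095]
 [231.02164154 196.34128419]
 [230.83516468 192.07118067]
 [230.64596735 187.73452342]]
```

View pics/sidec.png

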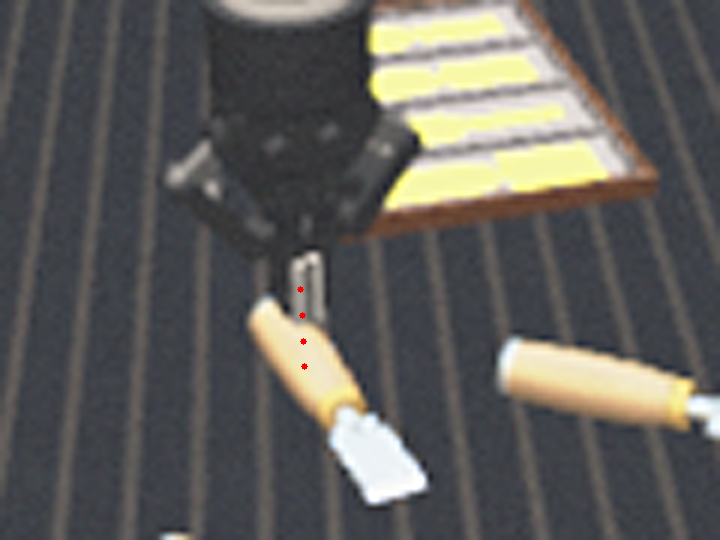

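The side view shows the shut fingertips about 29 mm above the stated TCP (tips near (308,320) in the crop, TCP at (304,366)). They closed above the handle without touching it. I'll open, go 28 mm lower and grip again.

Request:
step_arm([
  {"dp": [0,0,0],"angular": [0,0,0],"fingers": 0},
  {"dp": [0,0,0],"angular": [0,0,0],"fingers": 0},
  {"dp": [0,0,0],"angular": [0,0,0],"fingers": 0},
  {"dp": [0,0,0],"angular": [0,0,0],"fingers": 0},
  {"dp": [0,0,0],"angular": [0,0,0],"fingers": 0},
  {"dp": [0,0,0],"angular": [0,0,0],"fingers": 0},
  {"dp": [0,0,0.07],"angular": [0,0,0],"fingers": 0},
  {"dp": [0,0,0.14],"angular": [0,0,0],"fingers": 0},
])

```text
time: 7.35
tool_pos: [473.2, 20.8, -19.1]
tcp_rot: [-180.0, -0.0, 110.7]
ft_force: [-0.2, -0.5, 0.6]
finger_gap: 85.1
grip_force: 0.0
```

Request:
step_arm([
  {"dp": [0,0,0],"angular": [0,0,0],"fingers": 1},
  {"dp": [0,0,0],"angular": [0,0,0],"fingers": 1},
  {"dp": [0,0,0],"angular": [0,0,0],"fingers": 1},
  {"dp": [0,0,0],"angular": [0,0,0],"fingers": 1},
  {"dp": [0,0,0],"angular": [0,0,0],"fingers": 1},
  {"dp": [0,0,0],"angular": [0,0,0],"fingers": 1},
  {"dp": [0,0,0],"angular": [0,0,0],"fingers": 1},
  {"dp": [0,0,0],"angular": [0,0,0],"fingers": 1},
], newtons=60)

```text
time: 8.35
tool_pos: [474.3, 20.7, -17.2]
tcp_rot: [179.9, 0.0, 110.7]
ft_force: [-0.1, -0.3, 5.1]
finger_gap: 26.4
grip_force: 59.8
```

```bash
echo "[473.4,21.2,-18,110.7]">cmd.json; python3 plan.py 473.4,21.2,40,110.7 510.3,322,40,191.55 510.3,322,-10,191.55
```

```text
473.4,21.2,40,110.7
   dp [0.0, 0.0, -0.29] ang z -0.0
510.3,322,40,191.55
   dp [0.671, 0.352, -0.0] ang z -0.2246
   dp [0.282, 0.703, -0.0] ang z -0.2246
510.3,322,-10,191.55
   dp [0.0, 0.0, 0.25] ang z 0.0
```

Request:
step_arm([
  {"dp": [0,0,-0.03],"angular": [0,0,0],"fingers": 1},
  {"dp": [0,0,-0.08],"angular": [0,0,0],"fingers": 1},
  {"dp": [0,0,-0.15],"angular": [0,0,0],"fingers": 1},
  {"dp": [0,0,-0.21],"angular": [0,0,0],"fingers": 1},
  {"dp": [0,0,-0.26],"angular": [0,0,0],"fingers": 1},
  {"dp": [0,0,-0.28],"angular": [0,0,0],"fingers": 1},
  {"dp": [0,0,-0.29],"angular": [0,0,0],"fingers": 1},
  {"dp": [0,0,-0.29],"angular": [0,0,0],"fingers": 1},
])

```text
time: 9.35
tool_pos: [473.3, 20.8, 39.9]
tcp_rot: [-180.0, -0.0, 110.7]
ft_force: [-0.6, -0.6, -0.5]
finger_gap: 26.1
grip_force: 59.1
```

Request:
step_arm([
  {"dp": [0.05,0.03,0],"angular": [0,0,-0.02],"fingers": 1},
  {"dp": [0.15,0.08,0],"angular": [0,0,-0.05],"fingers": 1},
  {"dp": [0.28,0.15,0],"angular": [0,0,-0.09],"fingers": 1},
  {"dp": [0.41,0.21,0],"angular": [0,0,-0.135],"fingers": 1},
  {"dp": [0.53,0.28,0],"angular": [0,0,-0.175],"fingers": 1},
  {"dp": [0.62,0.325,0],"angular": [0,0,-0.205],"fingers": 1},
  {"dp": [0.66,0.347,0],"angular": [0,0,-0.22],"fingers": 1},
  {"dp": [0.671,0.352,0],"angular": [0,0,-0.2246],"fingers": 1},
])

```text
time: 10.35
tool_pos: [491.6, 171.3, 39.7]
tcp_rot: [-180.0, -0.0, 151.2]
ft_force: [-0.6, -0.9, -1.0]
finger_gap: 26.1
grip_force: 59.2
```

Request:
step_arm([
  {"dp": [0.02,0.05,0],"angular": [0,0,-0.02],"fingers": 1},
  {"dp": [0.06,0.15,0],"angular": [0,0,-0.05],"fingers": 1},
  {"dp": [0.12,0.29,0],"angular": [0,0,-0.09],"fingers": 1},
  {"dp": [0.175,0.43,0],"angular": [0,0,-0.135],"fingers": 1},
  {"dp": [0.225,0.56,0],"angular": [0,0,-0.175],"fingers": 1},
  {"dp": [0.262,0.65,0],"angular": [0,0,-0.205],"fingers": 1},
  {"dp": [0.278,0.69,0],"angular": [0,0,-0.22],"fingers": 1},
  {"dp": [0.282,0.703,0],"angular": [0,0,-0.2246],"fingers": 1},
])

```text
time: 11.35
tool_pos: [510.4, 321.1, 39.9]
tcp_rot: [-180.0, -0.0, -168.5]
ft_force: [1.1, -0.0, -0.8]
finger_gap: 25.8
grip_force: 59.2
```

```bash
python3 - <<'E'
from h import *
img=snapshot("wrist"); s=sense(); img2=snapshot("top"); cv2.imwrite("pics/pl28.png",np.hstack([cv2.resize(img,(512,384)),cv2.resize(img2[140:260,90:190],(288,346))[:346].copy() if 0 else cv2.copyMakeBorder(cv2.resize(img2[140:260,90:190],(288,346)),0,38,0,0,0)]))
print(s["tool_pos"],s["tcp_rot"],s["finger_gap"],s["joint_pos"][5])
E
```

```text
[510.39927815 321.16369853  39.93027774] [-1.79984687e+02 -1.77161623e-02 -1.68458186e+02] 26.12802579049576 -74.22259645273596
```

View pics/pl28.png

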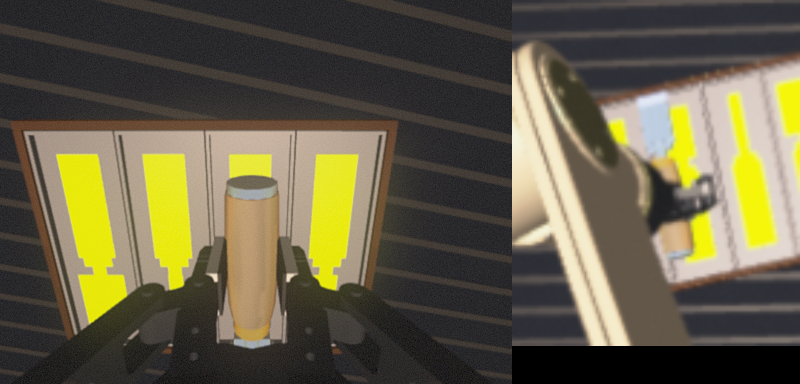

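Request:
step_arm([
  {"dp": [0,0,0.05],"angular": [0,0,0],"fingers": 1},
  {"dp": [0,0,0.12],"angular": [0,0,0],"fingers": 1},
  {"dp": [0,0,0.18],"angular": [0,0,0],"fingers": 1},
  {"dp": [0,0,0.22],"angular": [0,0,0],"fingers": 1},
  {"dp": [0,0,0.25],"angular": [0,0,0],"fingers": 1},
  {"dp": [0,0,0.26],"angular": [0,0,0],"fingers": 1},
  {"dp": [0,0,0.268],"angular": [0,0,0],"fingers": 1},
  {"dp": [0,0,0.272],"angular": [0,0,0],"fingers": 1},
])

```text
time: 12.45
tool_pos: [510.7, 322.0, -10.8]
tcp_rot: [180.0, 0.0, -168.4]
ft_force: [-16.3, -8.4, 33.0]
finger_gap: 26.1
grip_force: 63.2
```

```bash
cat > lane.py <<'E'
# tool mask in wrist picture vs lane axis: expects lane yaw 11.55; prints butt position in lane coords of given mid
from h import *
import sys
mid=np.array([float(sys.argv[1]),float(sys.argv[2])]); d=np.radians(11.55); D=np.array([np.cos(d),np.sin(d)]); N=np.array([-D[1],D[0]])
p=camera_params("wrist"); img=snapshot("wrist"); cv2.imwrite("pics/last.png",img)
hsv=cv2.cvtColor(img,cv2.COLOR_BGR2HSV); y=((hsv[...,1]>130)&(hsv[...,0]>26)&(hsv[...,0]<36)&(hsv[...,2]>120)).astype(np.uint8)
n,lab,st,cen=cv2.connectedComponentsWithStats(y)
for i in range(1,n):
    if st[i,4]<60: continue
    r,c=np.nonzero(lab==i); X=back(np.c_[c,r],p,2.5)[:,:2]-mid
    print("yellow",st[i,4],"u %.1f..%.1f v %.1f..%.1f"%((X@D).min(),(X@D).max(),(X@N).min(),(X@N).max()))
for b in masks_of("wrist","chisel12")[:4]:
    r,c=np.nonzero(b["pixels"])
    for z in (2.5,16.5,30):
        X=back(np.c_[c,r],p,z)[:,:2]-mid; print("mask",round(b["conf"],2),"z",z,"u %.1f..%.1f v %.1f..%.1f"%((X@D).min(),(X@D).max(),(X@N).min(),(X@N).max()))
E
python3 lane.py 544.6 329
```

```text
yellow 8110 u -74.6..62.7 v -150.0..-110.8
yellow 5922 u -74.6..8.3 v -82.3..-51.2
yellow 450 u -74.6..-35.1 v -18.4..12.3
yellow 5900 u -74.7..5.0 v 45.1..76.3
yellow 135 u 29.5..48.9 v -17.4..-13.0
yellow 419 u 46.2..84.7 v 54.0..71.4
yellow 352 u 53.6..84.7 v -73.1..-60.5
mask 0.72 z 2.5 u -72.8..53.4 v -17.1..15.8
mask 0.72 z 16.5 u -76.8..38.3 v -15.7..14.3
mask 0.72 z 30 u -80.6..23.7 v -14.4..12.9
```

View pics/last.png

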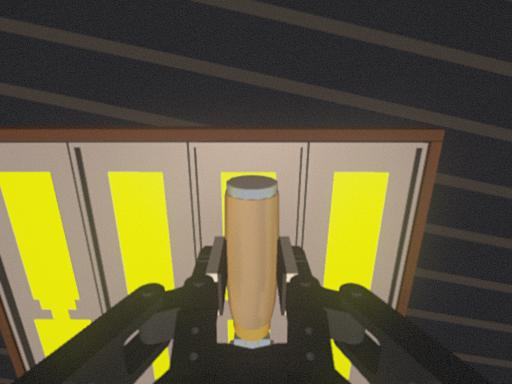

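```bash
python3 - <<'E'
from h import *
s=sense(); print(s["ft_force"],s["wrist_torque"],s["tool_pos"],s["tcp_rot"])
img=snapshot("side"); p=camera_params("side"); T=s["tool_pos"]
f=192/np.tan(np.radians(p["vfov"]/2)); K=np.array([[f,0,p["cx"]],[0,f,p["cy"]],[0,0,1]])
q=cv2.projectPoints(np.array([T+[0,0,h] for h in(0,15,30,45)]),cv2.Rodrigues(p["R"])[0],p["t"],K,p["D"])[0][:,0]; print(q.round(0).tolist())
x0,y0=(q[0].astype(int)-[40,50])
cv2.imwrite("pics/sided.png",cv2.resize(img[y0:y0+75,x0:x0+100],None,fx=7,fy=7,interpolation=cv2.INTER_CUBIC)); print(x0,y0)
E
```

```text
[-13.33176877  -6.92227459  28.10135161] [-1.17257887  2.37401063 -0.00854895] [510.86282052 322.15101815 -10.72009439] [ 1.79982504e+02  4.48568442e-02 -1.68418833e+02]
[[239.0, 158.0], [239.0, 155.0], [239.0, 151.0], [239.0, 147.0]]
199 108
```

View pics/sided.png

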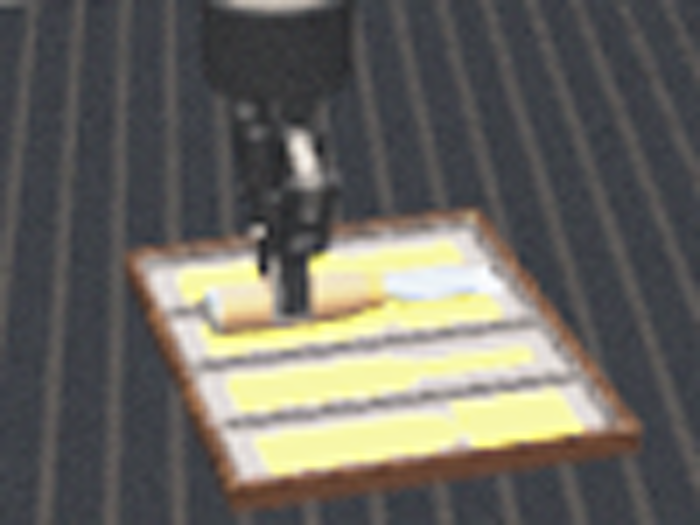

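The side crop shows the fingertips reaching the handle's underside at about (293,315). Contact came at TCP −10.8. So the tips are about 19 mm above the stated TCP and are resting on the 8 mm lane walls. I'll lay the chisel on free bench and regrip higher so the tips clear the walls.

```bash
echo "[510.3,322,40,191.55]">cmd.json; python3 plan.py 430,90,40,191.55; echo "[430,90,-8,191.55]">cmd.json; python3 plan.py  430,90,40,191.55 510.3,322,40,191.55
```

```text
430,90,40,191.55
   dp [0.313, -0.528, -0.0] ang z -0.0
   dp [0.313, -0.528, -0.0] ang z -0.0
430,90,40,191.55
   dp [-0.0, 0.0, -0.24] ang z -0.0
510.3,322,40,191.55
   dp [-0.313, 0.528, -0.0] ang z -0.0
   dp [-0.313, 0.528, -0.0] ang z -0.0
```

Request:
step_arm([
  {"dp": [0,0,-0.03],"angular": [0,0,0],"fingers": 1},
  {"dp": [0,0,-0.08],"angular": [0,0,0],"fingers": 1},
  {"dp": [0,0,-0.15],"angular": [0,0,0],"fingers": 1},
  {"dp": [0,0,-0.21],"angular": [0,0,0],"fingers": 1},
  {"dp": [0,0,-0.25],"angular": [0,0,0],"fingers": 1},
  {"dp": [0,0,-0.272],"angular": [0,0,0],"fingers": 1},
  {"dp": [0,0,-0.272],"angular": [0,0,0],"fingers": 1},
  {"dp": [0,0,-0.272],"angular": [0,0,0],"fingers": 1},
])

```text
time: 13.6
tool_pos: [509.9, 321.4, 39.5]
tcp_rot: [-180.0, -0.1, -168.4]
ft_force: [0.4, -0.6, -1.4]
finger_gap: 25.9
grip_force: 59.3
```

Request:
step_arm([
  {"dp": [0.03,-0.05,0],"angular": [0,0,0],"fingers": 1},
  {"dp": [0.08,-0.13,0],"angular": [0,0,0],"fingers": 1},
  {"dp": [0.16,-0.27,0],"angular": [0,0,0],"fingers": 1},
  {"dp": [0.26,-0.44,0],"angular": [0,0,0],"fingers": 1},
  {"dp": [0.36,-0.61,0],"angular": [0,0,0],"fingers": 1},
  {"dp": [0.46,-0.78,0],"angular": [0,0,0],"fingers": 1},
  {"dp": [0.54,-0.9,0],"angular": [0,0,0],"fingers": 1},
  {"dp": [0.59,-1.0,0],"angular": [0,0,0],"fingers": 1},
])

```text
time: 14.6
tool_pos: [433.6, 100.4, 39.6]
tcp_rot: [-180.0, -0.0, -168.5]
ft_force: [0.4, 0.3, -0.7]
finger_gap: 26.2
grip_force: 59.3
```

Request:
step_arm([
  {"dp": [0.036,-0.056,0.03],"angular": [0,0,0],"fingers": 1},
  {"dp": [0.036,-0.056,0.1],"angular": [0,0,0],"fingers": 1},
  {"dp": [0.036,-0.056,0.18],"angular": [0,0,0],"fingers": 1},
  {"dp": [0.036,-0.056,0.23],"angular": [0,0,0],"fingers": 1},
  {"dp": [0.036,-0.056,0.26],"angular": [0,0,0],"fingers": 1},
  {"dp": [0.036,-0.056,0.275],"angular": [0,0,0],"fingers": 1},
  {"dp": [0.036,-0.056,0.285],"angular": [0,0,0],"fingers": 1},
  {"dp": [0.036,-0.056,0.285],"angular": [0,0,0],"fingers": 1},
])

```text
time: 15.6
tool_pos: [430.2, 89.6, -16.7]
tcp_rot: [-180.0, 0.0, -168.4]
ft_force: [-0.6, 0.4, -1.4]
finger_gap: 25.8
grip_force: 59.3
```

Request:
step_arm([
  {"dp": [0,0,0.003],"angular": [0,0,0],"fingers": 1},
  {"dp": [0,0,0.006],"angular": [0,0,0],"fingers": 1},
  {"dp": [0,0,0.006],"angular": [0,0,0],"fingers": 0.5},
  {"dp": [0,0,0.006],"angular": [0,0,0],"fingers": 0.5},
  {"dp": [0,0,0.006],"angular": [0,0,0],"fingers": 0.5},
  {"dp": [0,0,0],"angular": [0,0,0],"fingers": 0.5},
  {"dp": [0,0,-0.045],"angular": [0,0,0],"fingers": 0.5},
  {"dp": [0,0,-0.045],"angular": [0,0,0],"fingers": 0.5},
])

```text
time: 16.6
tool_pos: [431.1, 89.7, -6.7]
tcp_rot: [-180.0, 0.1, -168.4]
ft_force: [0.0, -0.8, -0.6]
finger_gap: 43.2
grip_force: 0.0
```

Request:
step_arm([
  {"dp": [0,0,0],"angular": [0,0,0],"fingers": 1},
  {"dp": [0,0,0],"angular": [0,0,0],"fingers": 1},
  {"dp": [0,0,0],"angular": [0,0,0],"fingers": 1},
  {"dp": [0,0,0],"angular": [0,0,0],"fingers": 1},
  {"dp": [0,0,0],"angular": [0,0,0],"fingers": 1},
  {"dp": [0,0,0],"angular": [0,0,0],"fingers": 1},
  {"dp": [0,0,-0.03],"angular": [0,0,0],"fingers": 1},
  {"dp": [0,0,-0.08],"angular": [0,0,0],"fingers": 1},
], newtons=60)

```text
time: 17.6
tool_pos: [429.1, 89.5, 7.8]
tcp_rot: [180.0, -0.1, -168.4]
ft_force: [-0.5, 0.1, -1.4]
finger_gap: 13.5
grip_force: 58.9
```

```bash
python3 - <<'E'
from h import *
s=sense(); print(s["tool_pos"],s["finger_gap"],s["grip_force"])
p=camera_params("side"); T=s["tool_pos"]
def proj(n,P):
    p=camera_params(n);f=192/np.tan(np.radians(p["vfov"]/2)); K=np.array([[f,0,p["cx"]],[0,f,p["cy"]],[0,0,1]])
    return cv2.projectPoints(np.array(P),cv2.Rodrigues(p["R"])[0],p["t"],K,p["D"])[0][:,0]
a=snapshot("wrist"); b=snapshot("side"); P=[T+[0,0,h] for h in (0,15,30,45)]
for u in proj("wrist",P): cv2.circle(a,tuple(map(int,u)),1,(0,0,255),-1)
q=proj("side",P); x0,y0=(q[0].astype(int)-[35,50]); b=cv2.resize(b[y0:y0+80,x0:x0+80],None,fx=7.5,fy=7.5,interpolation=cv2.INTER_CUBIC)
for u in q: cv2.circle(b,tuple(int(v) for v in (u-[x0,y0]+.5)*7.5),3,(0,0,255),-1)
a=cv2.resize(a[120:384,150:350],(400,528))
cv2.imwrite("pics/both.png",np.hstack([cv2.resize(b,(400,400)),a[:400]]))
cv2.imwrite("pics/both.png",np.hstack([cv2.copyMakeBorder(cv2.resize(b,(400,400)),0,128,0,0,0),a]))
E
```

```text
[429.13066001  89.4959046    7.83870858] 13.544479512538114 58.92507599826786
```

View pics/both.png

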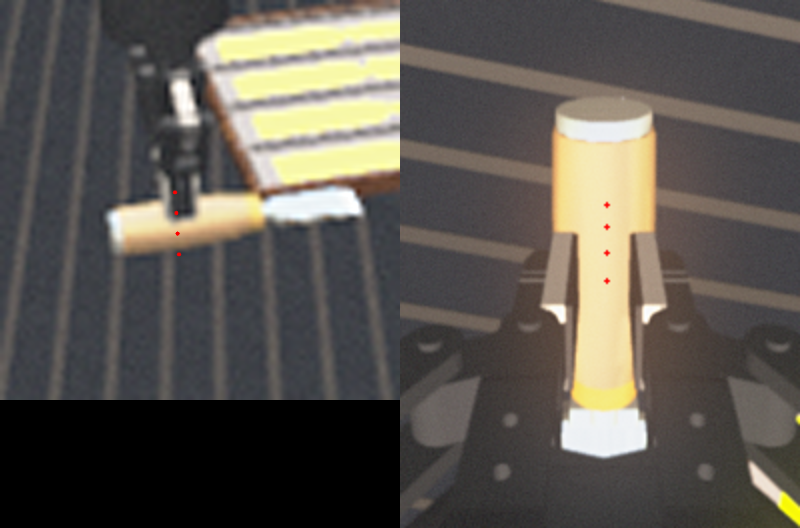

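Request:
step_arm([
  {"dp": [0,0,0.015],"angular": [0,0,0],"fingers": 1},
  {"dp": [0,0,0.03],"angular": [0,0,0],"fingers": 1},
  {"dp": [0,0,0.04],"angular": [0,0,0],"fingers": 1},
  {"dp": [0,0,0.045],"angular": [0,0,0],"fingers": 1},
  {"dp": [0,0,0.05],"angular": [0,0,0],"fingers": 1},
  {"dp": [0,0,0.05],"angular": [0,0,0],"fingers": 1},
  {"dp": [0,0,0.05],"angular": [0,0,0],"fingers": 1},
  {"dp": [0,0,0.05],"angular": [0,0,0],"fingers": 1},
])

```text
time: 18.7
tool_pos: [430.1, 89.6, -1.8]
tcp_rot: [-180.0, 0.0, -168.4]
ft_force: [0.2, 0.1, -0.9]
finger_gap: 13.7
grip_force: 59.0
```

Request:
step_arm([
  {"dp": [0,0,0.005],"angular": [0,0,0],"fingers": 1},
  {"dp": [0,0,0.01],"angular": [0,0,0],"fingers": 1},
  {"dp": [0,0,0.015],"angular": [0,0,0],"fingers": 1},
  {"dp": [0,0,0.02],"angular": [0,0,0],"fingers": 1},
  {"dp": [0,0,0.025],"angular": [0,0,0],"fingers": 1},
  {"dp": [0,0,0.03],"angular": [0,0,0],"fingers": 1},
  {"dp": [0,0,0.03],"angular": [0,0,0],"fingers": 1},
  {"dp": [0,0,0.03],"angular": [0,0,0],"fingers": 1},
])

```text
time: 19.7
tool_pos: [430.0, 89.5, -6.5]
tcp_rot: [-180.0, -0.0, -168.4]
ft_force: [-10.4, -1.2, 17.6]
finger_gap: 13.7
grip_force: 63.8
```

Contact came at TCP about −6 with a 13.7 mm pinch. That puts the tips about 32 mm above the TCP, so in the lane the chisel was lying flat and the fingers weren't on the walls. I'll regrip lower, at TCP −22.

Request:
step_arm([
  {"dp": [0,0,-0.01],"angular": [0,0,0],"fingers": 1},
  {"dp": [0,0,-0.01],"angular": [0,0,0],"fingers": 0.45},
  {"dp": [0,0,-0.01],"angular": [0,0,0],"fingers": 0.45},
  {"dp": [0,0,-0.01],"angular": [0,0,0],"fingers": 0.45},
  {"dp": [0,0,-0.01],"angular": [0,0,0],"fingers": 0.45},
  {"dp": [0,0,0.035],"angular": [0,0,0],"fingers": 0.45},
  {"dp": [0,0,0.07],"angular": [0,0,0],"fingers": 0.45},
  {"dp": [0,0,0.07],"angular": [0,0,0],"fingers": 0.45},
])

```text
time: 20.7
tool_pos: [428.9, 89.5, -23.1]
tcp_rot: [180.0, -0.1, -168.4]
ft_force: [-0.2, 0.2, 0.3]
finger_gap: 47.2
grip_force: 0.0
```

Request:
step_arm([
  {"dp": [0,0,0],"angular": [0,0,0],"fingers": 1},
  {"dp": [0,0,0],"angular": [0,0,0],"fingers": 1},
  {"dp": [0,0,0],"angular": [0,0,0],"fingers": 1},
  {"dp": [0,0,0],"angular": [0,0,0],"fingers": 1},
  {"dp": [0,0,0],"angular": [0,0,0],"fingers": 1},
  {"dp": [0,0,0],"angular": [0,0,0],"fingers": 1},
  {"dp": [0,0,0],"angular": [0,0,0],"fingers": 1},
  {"dp": [0,0,0],"angular": [0,0,0],"fingers": 1},
], newtons=60)

```text
time: 21.7
tool_pos: [430.2, 89.6, -21.7]
tcp_rot: [-180.0, 0.0, -168.4]
ft_force: [-0.8, 0.5, 4.6]
finger_gap: 26.2
grip_force: 59.5
```

Request:
step_arm([
  {"dp": [0,0,-0.03],"angular": [0,0,0],"fingers": 1},
  {"dp": [0,0,-0.09],"angular": [0,0,0],"fingers": 1},
  {"dp": [0,0,-0.17],"angular": [0,0,0],"fingers": 1},
  {"dp": [0,0,-0.24],"angular": [0,0,0],"fingers": 1},
  {"dp": [-0.08,0.13,-0.28],"angular": [0,0,0],"fingers": 1},
  {"dp": [-0.16,0.27,-0.31],"angular": [0,0,0],"fingers": 1},
  {"dp": [-0.25,0.42,-0.31],"angular": [0,0,0],"fingers": 1},
  {"dp": [-0.313,0.528,-0.31],"angular": [0,0,0],"fingers": 1},
])

```text
time: 22.7
tool_pos: [471.1, 207.1, 41.4]
tcp_rot: [180.0, 0.1, -168.4]
ft_force: [-0.4, -0.8, -1.5]
finger_gap: 26.4
grip_force: 59.2
```

Request:
step_arm([
  {"dp": [-0.08,0.13,0],"angular": [0,0,0],"fingers": 1},
  {"dp": [-0.18,0.3,0],"angular": [0,0,0],"fingers": 1},
  {"dp": [-0.27,0.46,0],"angular": [0,0,0],"fingers": 1},
  {"dp": [-0.313,0.528,0],"angular": [0,0,0],"fingers": 1},
  {"dp": [-0.313,0.528,0.05],"angular": [0,0,0],"fingers": 1},
  {"dp": [-0.313,0.528,0.13],"angular": [0,0,0],"fingers": 1},
  {"dp": [-0.313,0.528,0.2],"angular": [0,0,0],"fingers": 1},
  {"dp": [-0.313,0.528,0.24],"angular": [0,0,0],"fingers": 1},
])

```text
time: 23.7
tool_pos: [509.2, 320.4, -9.8]
tcp_rot: [-180.0, -0.1, -168.5]
ft_force: [-0.0, 0.7, -0.8]
finger_gap: 26.3
grip_force: 59.3
```

Request:
step_arm([
  {"dp": [0,0,0.01],"angular": [0,0,0],"fingers": 1},
  {"dp": [0,0,0.015],"angular": [0,0,0],"fingers": 1},
  {"dp": [0,0,0.02],"angular": [0,0,0],"fingers": 1},
  {"dp": [0,0,0.025],"angular": [0,0,0],"fingers": 1},
  {"dp": [0,0,0.025],"angular": [0,0,0],"fingers": 1},
  {"dp": [0,0,0.025],"angular": [0,0,0],"fingers": 1},
  {"dp": [0,0,0.025],"angular": [0,0,0],"fingers": 1},
  {"dp": [0,0,0.025],"angular": [0,0,0],"fingers": 1},
])

```text
time: 24.7
tool_pos: [510.3, 321.6, -12.9]
tcp_rot: [180.0, 0.0, -168.4]
ft_force: [-0.5, 0.5, -1.9]
finger_gap: 26.4
grip_force: 59.3
```

Request:
step_arm([
  {"dp": [0,0,0.005],"angular": [0,0,0],"fingers": 1},
  {"dp": [0,0,0.01],"angular": [0,0,0],"fingers": 1},
  {"dp": [0,0,0.015],"angular": [0,0,0],"fingers": 1},
  {"dp": [0,0,0.02],"angular": [0,0,0],"fingers": 1},
  {"dp": [0,0,0.02],"angular": [0,0,0],"fingers": 1},
  {"dp": [0,0,0.025],"angular": [0,0,0],"fingers": 1},
  {"dp": [0,0,0.025],"angular": [0,0,0],"fingers": 1},
  {"dp": [0,0,0.025],"angular": [0,0,0],"fingers": 1},
])

```text
time: 25.7
tool_pos: [510.5, 321.7, -15.2]
tcp_rot: [-180.0, -0.0, -168.4]
ft_force: [-12.0, -7.1, 22.5]
finger_gap: 26.6
grip_force: 62.3
```

```bash
python3 lane.py 544.6 329 | grep -v yellow
```

```text
mask 0.76 z 2.5 u -73.2..48.3 v -17.4..15.1
mask 0.76 z 16.5 u -77.3..33.2 v -16.0..13.6
mask 0.76 z 30 u -81.2..18.6 v -14.6..12.1
```

The tray floor turns out to be at z≈7.2. The lane spacing in the wrist view reads 2.7 % too large, which agrees with the contact height. The chisel is on the floor about 1.5 mm off centre, so I'll nudge it over and release.

Request:
step_arm([
  {"dp": [0,0,-0.025],"angular": [0,0,0],"fingers": 1},
  {"dp": [0.005,-0.008,-0.025],"angular": [0,0,0],"fingers": 1},
  {"dp": [0.005,-0.008,-0.02],"angular": [0,0,0],"fingers": 1},
  {"dp": [0.005,-0.008,-0.015],"angular": [0,0,0],"fingers": 1},
  {"dp": [0.005,-0.008,-0.015],"angular": [0,0,0],"fingers": 1},
  {"dp": [0.005,-0.008,-0.015],"angular": [0,0,0],"fingers": 0.45},
  {"dp": [0.005,-0.008,-0.015],"angular": [0,0,0],"fingers": 0.45},
  {"dp": [0.005,-0.008,-0.015],"angular": [0,0,0],"fingers": 0.45},
])

```text
time: 26.8
tool_pos: [509.8, 319.9, -14.9]
tcp_rot: [180.0, 0.0, -168.4]
ft_force: [-0.7, 0.0, -1.2]
finger_gap: 46.8
grip_force: 0.0
```

Request:
step_arm([
  {"dp": [0,0,-0.03],"angular": [0,0,0],"fingers": 0.45},
  {"dp": [0,0,-0.1],"angular": [0,0,0],"fingers": 0.45},
  {"dp": [0,0,-0.2],"angular": [0,0,0],"fingers": 0.45},
  {"dp": [0,0,-0.3],"angular": [0,0,0],"fingers": 0.2},
  {"dp": [0,0,-0.4],"angular": [0,0,0],"fingers": 0},
  {"dp": [0,0,-0.45],"angular": [0,0,0],"fingers": 0},
  {"dp": [0,0,-0.45],"angular": [0,0,0],"fingers": 0},
  {"dp": [0,0,-0.45],"angular": [0,0,0],"fingers": 0},
])

```text
time: 27.8
tool_pos: [509.1, 319.5, 74.2]
tcp_rot: [-180.0, -0.1, -168.4]
ft_force: [0.3, -0.2, 0.8]
finger_gap: 85.4
grip_force: 0.0
```

```bash
python3 lane.py 544.1 327.5; sed -i 's/,p,2.5)/,p,7.2)/; s/(2.5,16.5,30)/(7.2,21,35)/' lane.py; echo "[509,320.7,75,191.55]">cmd.json; python3 plan.py 442,-156.8,60,142.3
```

```text
yellow 4338 u -73.7..75.8 v -147.2..-108.5
yellow 4034 u -73.7..82.8 v -80.1..-49.4
yellow 4423 u -73.8..82.8 v 46.2..76.9
442,-156.8,60,142.3
   dp [0.269, -0.757, 0.025] ang z 0.0912
   dp [0.044, -0.803, 0.025] ang z 0.0912
   dp [-0.185, -0.782, 0.025] ang z 0.0912
```

View pics/last.png

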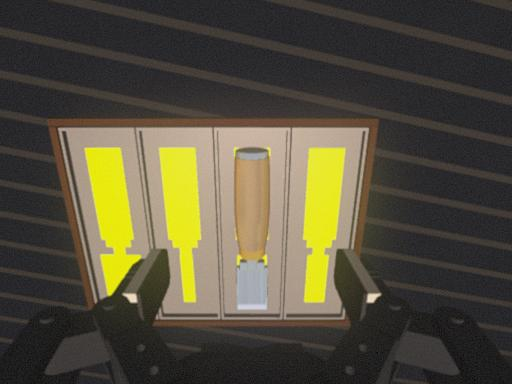

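Chisel28 lies on its outline (butt at row 150, outline top at row 148). Next is chisel12.

```bash
echo "[509.6,320.2,75,191.55]">cmd.json; python3 plan.py 442.1,-156.8,40,142.3 442.1,-156.8,-22,142.3; echo; python3 plan.py 442.1,-156.8,40,142.3 522,259.5,40,191.55 522,259.5,-11,191.55
```

```text
442.1,-156.8,40,142.3
   dp [0.269, -0.756, 0.058] ang z 0.0912
   dp [0.045, -0.802, 0.058] ang z 0.0912
   dp [-0.184, -0.782, 0.059] ang z 0.0912
442.1,-156.8,-22,142.3
   dp [0.0, 0.0, 0.31] ang z 0.0

442.1,-156.8,40,142.3
   dp [0.0, 0.0, -0.31] ang z 0.0
522,259.5,40,191.55
   dp [0.319, 0.63, -0.0] ang z -0.0912
   dp [0.128, 0.695, -0.0] ang z -0.0912
   dp [-0.074, 0.703, -0.0] ang z -0.0912
522,259.5,-11,191.55
   dp [-0.0, -0.0, 0.255] ang z -0.0
```

Request:
step_arm([
  {"dp": [0.07,-0.2,0.01],"angular": [0,0,0.02],"fingers": 0},
  {"dp": [0.17,-0.47,0.03],"angular": [0,0,0.05],"fingers": 0},
  {"dp": [0.25,-0.7,0.05],"angular": [0,0,0.09],"fingers": 0},
  {"dp": [0.269,-0.756,0.058],"angular": [0,0,0.0912],"fingers": 0},
  {"dp": [0.269,-0.756,0.058],"angular": [0,0,0.0912],"fingers": 0},
  {"dp": [0.269,-0.756,0.058],"angular": [0,0,0.0912],"fingers": 0},
  {"dp": [0.269,-0.756,0.058],"angular": [0,0,0.0912],"fingers": 0},
  {"dp": [0.269,-0.756,0.058],"angular": [0,0,0.0912],"fingers": 0},
])

```text
time: 28.9
tool_pos: [487.4, 161.7, 63.5]
tcp_rot: [180.0, 0.0, 175.2]
ft_force: [-0.4, 0.5, -0.2]
finger_gap: 85.4
grip_force: 0.0
```

Request:
step_arm([
  {"dp": [0.01,-0.2,0.01],"angular": [0,0,0.02],"fingers": 0},
  {"dp": [0.03,-0.47,0.03],"angular": [0,0,0.05],"fingers": 0},
  {"dp": [0.04,-0.7,0.05],"angular": [0,0,0.09],"fingers": 0},
  {"dp": [0.045,-0.802,0.058],"angular": [0,0,0.0912],"fingers": 0},
  {"dp": [0.045,-0.802,0.058],"angular": [0,0,0.0912],"fingers": 0},
  {"dp": [0.045,-0.802,0.058],"angular": [0,0,0.0912],"fingers": 0},
  {"dp": [0.045,-0.802,0.058],"angular": [0,0,0.0912],"fingers": 0},
  {"dp": [0.045,-0.802,0.058],"angular": [0,0,0.0912],"fingers": 0},
])

```text
time: 29.9
tool_pos: [464.9, 2.6, 51.9]
tcp_rot: [180.0, 0.0, 158.8]
ft_force: [-0.4, -0.0, -0.1]
finger_gap: 85.6
grip_force: 0.0
```

Request:
step_arm([
  {"dp": [-0.05,-0.2,0.01],"angular": [0,0,0.02],"fingers": 0},
  {"dp": [-0.11,-0.47,0.03],"angular": [0,0,0.05],"fingers": 0},
  {"dp": [-0.17,-0.7,0.05],"angular": [0,0,0.09],"fingers": 0},
  {"dp": [-0.184,-0.782,0.059],"angular": [0,0,0.0912],"fingers": 0},
  {"dp": [-0.184,-0.782,0.059],"angular": [0,0,0.0912],"fingers": 0},
  {"dp": [-0.184,-0.782,0.059],"angular": [0,0,0.0912],"fingers": 0},
  {"dp": [-0.184,-0.782,0.059],"angular": [0,0,0.0912],"fingers": 0},
  {"dp": [-0.184,-0.782,0.059],"angular": [0,0,0.0912],"fingers": 0},
])

```text
time: 30.9
tool_pos: [442.6, -156.5, 40.2]
tcp_rot: [180.0, 0.0, 142.4]
ft_force: [0.3, -1.0, -0.1]
finger_gap: 85.4
grip_force: 0.0
```

```bash
python3 w.py w12 14; python3 - <<'E'
import bench;s=bench.sense();print(s["tool_pos"],s["tcp_rot"],s["joint_pos"])
E
```

```text
0.84 242 315 0 85 [ 390.  -337.6] 11.6 82.2 21.8 12.8 [ 95.4 129.6] [ 32.3 284.9]
0.57 153 329 231 272 [ 469.7 -177.2] -37.6 153.1 25.5 7.5 [47.1  1.1] [251.7 226. ]
[ 442.51328076 -156.78877233   40.17208031] [1.79996519e+02 7.91535998e-03 1.42377565e+02] [-2.57725685e+01 -4.64873462e+00  1.15207562e+02  1.90308265e-03
  6.94327115e+01 -7.81508021e+01]
```

Request:
step_arm([
  {"dp": [0,0,0.1],"angular": [0,0,0],"fingers": 0},
  {"dp": [0,0,0.22],"angular": [0,0,0],"fingers": 0},
  {"dp": [0,0,0.29],"angular": [0,0,0],"fingers": 0},
  {"dp": [0,0,0.31],"angular": [0,0,0],"fingers": 0.3},
  {"dp": [0,0,0.31],"angular": [0,0,0],"fingers": 1},
  {"dp": [0,0,0.31],"angular": [0,0,0],"fingers": 1},
  {"dp": [0,0,0.31],"angular": [0,0,0],"fingers": 1},
  {"dp": [0,0,0.31],"angular": [0,0,0],"fingers": 1},
], newtons=60)

```text
time: 32.0
tool_pos: [443.4, -157.8, -20.8]
tcp_rot: [180.0, 0.1, 142.3]
ft_force: [0.8, -0.4, 6.6]
finger_gap: 26.6
grip_force: 60.2
```

Request:
step_arm([
  {"dp": [0,0,0],"angular": [0,0,0],"fingers": 1},
  {"dp": [0,0,0],"angular": [0,0,0],"fingers": 1},
  {"dp": [0,0,-0.03],"angular": [0,0,0],"fingers": 1},
  {"dp": [0,0,-0.1],"angular": [0,0,0],"fingers": 1},
  {"dp": [0,0,-0.18],"angular": [0,0,0],"fingers": 1},
  {"dp": [0,0,-0.25],"angular": [0,0,0],"fingers": 1},
  {"dp": [0,0,-0.3],"angular": [0,0,0],"fingers": 1},
  {"dp": [0,0,-0.31],"angular": [0,0,0],"fingers": 1},
])

```text
time: 33.0
tool_pos: [443.0, -157.6, 41.2]
tcp_rot: [180.0, 0.1, 142.3]
ft_force: [0.3, 0.0, -1.4]
finger_gap: 26.3
grip_force: 59.3
```

Request:
step_arm([
  {"dp": [0.03,0.06,0],"angular": [0,0,-0.01],"fingers": 1},
  {"dp": [0.09,0.17,0],"angular": [0,0,-0.025],"fingers": 1},
  {"dp": [0.16,0.31,0],"angular": [0,0,-0.045],"fingers": 1},
  {"dp": [0.22,0.43,0],"angular": [0,0,-0.06],"fingers": 1},
  {"dp": [0.27,0.53,0],"angular": [0,0,-0.078],"fingers": 1},
  {"dp": [0.3,0.59,0],"angular": [0,0,-0.086],"fingers": 1},
  {"dp": [0.319,0.63,0],"angular": [0,0,-0.0912],"fingers": 1},
  {"dp": [0.319,0.63,0],"angular": [0,0,-0.0912],"fingers": 1},
])

```text
time: 34.0
tool_pos: [468.8, -18.2, 39.9]
tcp_rot: [-180.0, -0.0, 158.8]
ft_force: [-0.5, -0.5, -0.7]
finger_gap: 26.1
grip_force: 59.3
```

Request:
step_arm([
  {"dp": [0.01,0.06,0],"angular": [0,0,-0.01],"fingers": 1},
  {"dp": [0.035,0.18,0],"angular": [0,0,-0.025],"fingers": 1},
  {"dp": [0.06,0.33,0],"angular": [0,0,-0.045],"fingers": 1},
  {"dp": [0.085,0.47,0],"angular": [0,0,-0.06],"fingers": 1},
  {"dp": [0.11,0.59,0],"angular": [0,0,-0.078],"fingers": 1},
  {"dp": [0.12,0.66,0],"angular": [0,0,-0.086],"fingers": 1},
  {"dp": [0.128,0.695,0],"angular": [0,0,-0.0912],"fingers": 1},
  {"dp": [0.128,0.695,0],"angular": [0,0,-0.0912],"fingers": 1},
])

```text
time: 35.0
tool_pos: [495.4, 120.2, 40.0]
tcp_rot: [-180.0, -0.0, 175.2]
ft_force: [-0.5, -0.2, -1.3]
finger_gap: 26.7
grip_force: 59.3
```

Request:
step_arm([
  {"dp": [-0.006,0.06,0],"angular": [0,0,-0.01],"fingers": 1},
  {"dp": [-0.02,0.18,0],"angular": [0,0,-0.025],"fingers": 1},
  {"dp": [-0.035,0.33,0],"angular": [0,0,-0.045],"fingers": 1},
  {"dp": [-0.05,0.47,0],"angular": [0,0,-0.06],"fingers": 1},
  {"dp": [-0.06,0.59,0],"angular": [0,0,-0.078],"fingers": 1},
  {"dp": [-0.07,0.66,0],"angular": [0,0,-0.086],"fingers": 1},
  {"dp": [-0.074,0.703,0],"angular": [0,0,-0.0912],"fingers": 1},
  {"dp": [-0.074,0.703,0],"angular": [0,0,-0.0912],"fingers": 1},
])

```text
time: 36.0
tool_pos: [522.1, 259.1, 40.0]
tcp_rot: [-180.0, -0.0, -168.4]
ft_force: [-0.5, -0.8, -1.1]
finger_gap: 26.7
grip_force: 59.4
```

Request:
step_arm([
  {"dp": [0,0,0.05],"angular": [0,0,0],"fingers": 1},
  {"dp": [0,0,0.12],"angular": [0,0,0],"fingers": 1},
  {"dp": [0,0,0.18],"angular": [0,0,0],"fingers": 1},
  {"dp": [0,0,0.22],"angular": [0,0,0],"fingers": 1},
  {"dp": [0,0,0.24],"angular": [0,0,0],"fingers": 1},
  {"dp": [0,0,0.25],"angular": [0,0,0],"fingers": 1},
  {"dp": [0,0,0.255],"angular": [0,0,0],"fingers": 1},
  {"dp": [0,0,0.255],"angular": [0,0,0],"fingers": 1},
])

```text
time: 37.0
tool_pos: [522.3, 259.2, -10.6]
tcp_rot: [180.0, 0.0, -168.4]
ft_force: [-0.5, -0.1, -1.7]
finger_gap: 26.5
grip_force: 59.4
```

```bash
python3 lane.py 556.3 266.5
```

```text
yellow 5792 u -74.8..3.0 v -78.3..-48.2
yellow 965 u -74.9..0.6 v 45.4..53.9
yellow 7400 u -75.0..48.2 v 107.1..137.3
yellow 592 u 41.4..79.9 v -82.3..-55.2
mask 0.8 z 7.2 u -75.4..48.4 v -17.4..15.1
mask 0.8 z 21 u -79.2..33.5 v -16.0..13.6
mask 0.8 z 35 u -83.1..18.3 v -14.5..12.1
mask 0.69 z 7.2 u -74.9..83.0 v 49.2..85.2
mask 0.69 z 21 u -78.8..64.9 v 44.7..77.5
mask 0.69 z 35 u -82.7..46.6 v 40.0..69.6
```

Request:
step_arm([
  {"dp": [-0.006,0,0.007],"angular": [0,0,0],"fingers": 1},
  {"dp": [-0.006,0,0.014],"angular": [0,0,0],"fingers": 1},
  {"dp": [-0.006,0,0.02],"angular": [0,0,0],"fingers": 1},
  {"dp": [-0.006,0,0.021],"angular": [0,0,0],"fingers": 1},
  {"dp": [-0.006,0,0.021],"angular": [0,0,0],"fingers": 1},
  {"dp": [-0.006,0,0.021],"angular": [0,0,0],"fingers": 1},
  {"dp": [-0.006,0,0.021],"angular": [0,0,0],"fingers": 1},
  {"dp": [-0.006,0,0.021],"angular": [0,0,0],"fingers": 1},
])

```text
time: 38.1
tool_pos: [523.3, 259.4, -14.2]
tcp_rot: [-180.0, 0.0, -168.4]
ft_force: [-4.1, -1.8, 7.5]
finger_gap: 26.3
grip_force: 60.5
```

Request:
step_arm([
  {"dp": [0,0,0],"angular": [0,0,0],"fingers": 0.45},
  {"dp": [0,0,0],"angular": [0,0,0],"fingers": 0.45},
  {"dp": [0,0,0],"angular": [0,0,0],"fingers": 0.45},
  {"dp": [0,0,-0.03],"angular": [0,0,0],"fingers": 0.45},
  {"dp": [0,0,-0.12],"angular": [0,0,0],"fingers": 0.45},
  {"dp": [0,0,-0.25],"angular": [0,0,0],"fingers": 0.45},
  {"dp": [0,0,-0.38],"angular": [0,0,0],"fingers": 0},
  {"dp": [0,0,-0.451],"angular": [0,0,0],"fingers": 0},
])

```text
time: 39.1
tool_pos: [524.7, 259.9, 78.3]
tcp_rot: [180.0, 0.2, -168.4]
ft_force: [-0.5, -0.2, 0.4]
finger_gap: 80.7
grip_force: 0.0
```

```bash
echo "[523.2,259.7,75,191.55]">cmd.json; python3 plan.py 576.9,-376,40,51.5; echo; echo "[576.9,-376,40,51.5]">cmd.json;  python3 plan.py 534.4,198.8,40,11.55; python3 lane.py 556.3 266.5|tail -6
```

```text
576.9,-376,40,51.5
   dp [0.093, -0.792, 0.044] ang z 0.1945
   dp [-0.378, -0.702, 0.044] ang z 0.1945
   dp [-0.712, -0.359, 0.044] ang z 0.1945
   dp [-0.789, 0.116, 0.043] ang z 0.1946

534.4,198.8,40,11.55
   dp [0.706, -0.652, -0.0] ang z 0.074
   dp [0.536, -0.797, -0.0] ang z 0.074
   dp [0.339, -0.899, -0.0] ang z 0.0739
mask 0.92 z 7.2 u -75.0..88.0 v 48.2..80.6
mask 0.92 z 21 u -77.4..76.4 v 45.4..75.9
mask 0.92 z 35 u -79.7..64.6 v 42.5..71.2
mask 0.64 z 7.2 u -75.0..89.2 v -17.3..14.6
mask 0.64 z 21 u -77.3..77.5 v -16.4..13.7
mask 0.64 z 35 u -79.7..65.6 v -15.4..12.8
```

Request:
step_arm([
  {"dp": [0.02,-0.2,0.01],"angular": [0,0,0.05],"fingers": 0},
  {"dp": [0.06,-0.47,0.03],"angular": [0,0,0.1],"fingers": 0},
  {"dp": [0.08,-0.7,0.04],"angular": [0,0,0.15],"fingers": 0},
  {"dp": [0.093,-0.792,0.044],"angular": [0,0,0.1945],"fingers": 0},
  {"dp": [0.093,-0.792,0.044],"angular": [0,0,0.1945],"fingers": 0},
  {"dp": [0.093,-0.792,0.044],"angular": [0,0,0.1945],"fingers": 0},
  {"dp": [0.093,-0.792,0.044],"angular": [0,0,0.1945],"fingers": 0},
  {"dp": [0.093,-0.792,0.044],"angular": [0,0,0.1945],"fingers": 0},
])

```text
time: 40.2
tool_pos: [536.6, 101.2, 66.2]
tcp_rot: [-180.0, -0.0, 156.7]
ft_force: [0.5, 0.1, 0.3]
finger_gap: 85.7
grip_force: 0.0
```

Request:
step_arm([
  {"dp": [-0.1,-0.18,0.01],"angular": [0,0,0.05],"fingers": 0},
  {"dp": [-0.23,-0.42,0.03],"angular": [0,0,0.1],"fingers": 0},
  {"dp": [-0.34,-0.63,0.04],"angular": [0,0,0.15],"fingers": 0},
  {"dp": [-0.378,-0.702,0.044],"angular": [0,0,0.1945],"fingers": 0},
  {"dp": [-0.378,-0.702,0.044],"angular": [0,0,0.1945],"fingers": 0},
  {"dp": [-0.378,-0.702,0.044],"angular": [0,0,0.1945],"fingers": 0},
  {"dp": [-0.378,-0.702,0.044],"angular": [0,0,0.1945],"fingers": 0},
  {"dp": [-0.378,-0.702,0.044],"angular": [0,0,0.1945],"fingers": 0},
])

```text
time: 41.2
tool_pos: [550.3, -57.6, 57.5]
tcp_rot: [180.0, -0.0, 121.7]
ft_force: [0.5, 0.0, -0.5]
finger_gap: 85.4
grip_force: 0.0
```

Request:
step_arm([
  {"dp": [-0.18,-0.09,0.01],"angular": [0,0,0.05],"fingers": 0},
  {"dp": [-0.43,-0.22,0.03],"angular": [0,0,0.1],"fingers": 0},
  {"dp": [-0.64,-0.32,0.04],"angular": [0,0,0.15],"fingers": 0},
  {"dp": [-0.712,-0.359,0.044],"angular": [0,0,0.1945],"fingers": 0},
  {"dp": [-0.712,-0.359,0.044],"angular": [0,0,0.1945],"fingers": 0},
  {"dp": [-0.712,-0.359,0.044],"angular": [0,0,0.1945],"fingers": 0},
  {"dp": [-0.712,-0.359,0.044],"angular": [0,0,0.1945],"fingers": 0},
  {"dp": [-0.712,-0.359,0.044],"angular": [0,0,0.1945],"fingers": 0},
])

```text
time: 42.2
tool_pos: [563.7, -216.5, 48.8]
tcp_rot: [180.0, -0.0, 86.7]
ft_force: [-0.8, 0.4, -0.1]
finger_gap: 85.5
grip_force: 0.0
```

Request:
step_arm([
  {"dp": [-0.2,0.03,0.01],"angular": [0,0,0.05],"fingers": 0},
  {"dp": [-0.47,0.07,0.03],"angular": [0,0,0.1],"fingers": 0},
  {"dp": [-0.7,0.1,0.04],"angular": [0,0,0.15],"fingers": 0},
  {"dp": [-0.789,0.116,0.043],"angular": [0,0,0.1946],"fingers": 0},
  {"dp": [-0.789,0.116,0.043],"angular": [0,0,0.1946],"fingers": 0},
  {"dp": [-0.789,0.116,0.043],"angular": [0,0,0.1946],"fingers": 0},
  {"dp": [-0.789,0.116,0.043],"angular": [0,0,0.1946],"fingers": 0},
  {"dp": [-0.789,0.116,0.043],"angular": [0,0,0.1946],"fingers": 0},
])

```text
time: 43.2
tool_pos: [577.5, -375.3, 40.3]
tcp_rot: [180.0, -0.0, 51.6]
ft_force: [-0.1, -0.2, -0.1]
finger_gap: 85.5
grip_force: 0.0
```

```bash
python3 w.py w38 14; python3 - <<'E'
import bench;s=bench.sense();print(s["tool_pos"],s["tcp_rot"],s["joint_pos"])
E
```

```text
0.94 43 271 224 285 [ 598.2 -352.8] -129.2 163.1 34.1 13.7 [ 8.2 88.2] [253.1 143. ]
0.56 223 349 2 135 [ 409.1 -335. ] -178.8 174.0 17.4 5.1 [  7.2 100.5] [ 76.1 278.4]
[ 577.40537105 -375.70988585   40.28062092] [ 1.79991451e+02 -8.22960768e-04  5.15830526e+01] [-3.73142466e+01  2.76965379e+01  7.82008206e+01  6.84490571e-04
  7.40940780e+01  1.10251330e+00]
```

Request:
step_arm([
  {"dp": [0,0.006,0.1],"angular": [0,0,0],"fingers": 0},
  {"dp": [0,0.006,0.22],"angular": [0,0,0],"fingers": 0},
  {"dp": [0,0.006,0.29],"angular": [0,0,0],"fingers": 0},
  {"dp": [0,0.006,0.31],"angular": [0,0,0],"fingers": 0.3},
  {"dp": [0,0.006,0.31],"angular": [0,0,0],"fingers": 1},
  {"dp": [0,0.006,0.31],"angular": [0,0,0],"fingers": 1},
  {"dp": [0,0.006,0.31],"angular": [0,0,0],"fingers": 1},
  {"dp": [0,0.006,0.31],"angular": [0,0,0],"fingers": 1},
], newtons=70)

```text
time: 44.3
tool_pos: [579.1, -377.7, -20.4]
tcp_rot: [179.9, -0.0, 51.5]
ft_force: [-0.0, 0.3, 5.5]
finger_gap: 26.0
grip_force: 70.0
```

Request:
step_arm([
  {"dp": [0,0,0],"angular": [0,0,0],"fingers": 1},
  {"dp": [0,0,0],"angular": [0,0,0],"fingers": 1},
  {"dp": [0,0,-0.03],"angular": [0,0,0],"fingers": 1},
  {"dp": [0,0,-0.1],"angular": [0,0,0],"fingers": 1},
  {"dp": [0,0,-0.18],"angular": [0,0,0],"fingers": 1},
  {"dp": [0,0,-0.25],"angular": [0,0,0],"fingers": 1},
  {"dp": [0,0,-0.3],"angular": [0,0,0],"fingers": 1},
  {"dp": [0,0,-0.31],"angular": [0,0,0],"fingers": 1},
])

```text
time: 45.3
tool_pos: [578.8, -377.5, 41.6]
tcp_rot: [179.9, -0.0, 51.5]
ft_force: [0.7, -0.5, -2.3]
finger_gap: 26.1
grip_force: 69.2
```

```bash
echo "[577.8,-376.7,40,51.5]">cmd.json;  python3 plan.py 534.4,198.8,40,11.55
```

```text
534.4,198.8,40,11.55
   dp [0.706, -0.654, -0.0] ang z 0.074
   dp [0.536, -0.798, -0.0] ang z 0.074
   dp [0.337, -0.901, -0.0] ang z 0.0739
```

Request:
step_arm([
  {"dp": [0.06,-0.06,0],"angular": [0,0,0.01],"fingers": 1},
  {"dp": [0.18,-0.17,0],"angular": [0,0,0.02],"fingers": 1},
  {"dp": [0.33,-0.31,0],"angular": [0,0,0.035],"fingers": 1},
  {"dp": [0.48,-0.445,0],"angular": [0,0,0.05],"fingers": 1},
  {"dp": [0.6,-0.556,0],"angular": [0,0,0.063],"fingers": 1},
  {"dp": [0.67,-0.62,0],"angular": [0,0,0.07],"fingers": 1},
  {"dp": [0.706,-0.654,0],"angular": [0,0,0.074],"fingers": 1},
  {"dp": [0.706,-0.654,0],"angular": [0,0,0.074],"fingers": 1},
])

```text
time: 46.3
tool_pos: [563.5, -184.8, 39.9]
tcp_rot: [-180.0, 0.0, 38.2]
ft_force: [-0.3, 0.2, -1.4]
finger_gap: 26.2
grip_force: 69.3
```

Request:
step_arm([
  {"dp": [0.05,-0.07,0],"angular": [0,0,0.01],"fingers": 1},
  {"dp": [0.14,-0.21,0],"angular": [0,0,0.02],"fingers": 1},
  {"dp": [0.25,-0.37,0],"angular": [0,0,0.035],"fingers": 1},
  {"dp": [0.365,-0.54,0],"angular": [0,0,0.05],"fingers": 1},
  {"dp": [0.455,-0.68,0],"angular": [0,0,0.063],"fingers": 1},
  {"dp": [0.51,-0.76,0],"angular": [0,0,0.07],"fingers": 1},
  {"dp": [0.536,-0.798,0],"angular": [0,0,0.074],"fingers": 1},
  {"dp": [0.536,-0.798,0],"angular": [0,0,0.074],"fingers": 1},
])

```text
time: 47.3
tool_pos: [549.5, 6.2, 40.1]
tcp_rot: [180.0, 0.0, 24.9]
ft_force: [0.4, -0.1, -2.0]
finger_gap: 26.2
grip_force: 69.3
```

Request:
step_arm([
  {"dp": [0.03,-0.08,0],"angular": [0,0,0.01],"fingers": 1},
  {"dp": [0.09,-0.24,0],"angular": [0,0,0.02],"fingers": 1},
  {"dp": [0.16,-0.42,0],"angular": [0,0,0.035],"fingers": 1},
  {"dp": [0.23,-0.61,0],"angular": [0,0,0.05],"fingers": 1},
  {"dp": [0.285,-0.765,0],"angular": [0,0,0.063],"fingers": 1},
  {"dp": [0.32,-0.855,0],"angular": [0,0,0.07],"fingers": 1},
  {"dp": [0.337,-0.901,0],"angular": [0,0,0.0739],"fingers": 1},
  {"dp": [0.337,-0.901,0],"angular": [0,0,0.0739],"fingers": 1},
])

```text
time: 48.3
tool_pos: [534.9, 197.9, 40.0]
tcp_rot: [180.0, 0.0, 11.6]
ft_force: [-0.2, -0.6, -1.9]
finger_gap: 26.5
grip_force: 69.4
```

Request:
step_arm([
  {"dp": [0,0,0.05],"angular": [0,0,0],"fingers": 1},
  {"dp": [0,0,0.12],"angular": [0,0,0],"fingers": 1},
  {"dp": [0,0,0.18],"angular": [0,0,0],"fingers": 1},
  {"dp": [0,0,0.22],"angular": [0,0,0],"fingers": 1},
  {"dp": [0,0,0.24],"angular": [0,0,0],"fingers": 1},
  {"dp": [0,0,0.25],"angular": [0,0,0],"fingers": 1},
  {"dp": [0,0,0.255],"angular": [0,0,0],"fingers": 1},
  {"dp": [0,0,0.255],"angular": [0,0,0],"fingers": 1},
])

```text
time: 49.3
tool_pos: [534.9, 198.6, -10.6]
tcp_rot: [-180.0, -0.0, 11.6]
ft_force: [0.2, 0.3, -1.3]
finger_gap: 26.5
grip_force: 69.4
```

```bash
python3 lane.py 568.7 205.8
```

```text
yellow 2473 u -68.1..79.7 v 45.2..60.4
yellow 4155 u -73.9..79.6 v 106.9..126.6
yellow 65 u 13.9..17.8 v -12.8..-6.9
yellow 114 u -8.6..10.1 v -16.3..-13.5
mask 0.9 z 7.2 u -101.0..81.3 v 113.2..157.2
mask 0.9 z 21 u -87.4..78.5 v 102.9..143.0
mask 0.9 z 35 u -73.7..75.6 v 92.5..128.5
mask 0.82 z 7.2 u -103.4..82.9 v -22.1..20.7
mask 0.82 z 21 u -89.7..79.9 v -20.3..18.7
mask 0.82 z 35 u -75.7..76.9 v -18.4..16.7
mask 0.8 z 7.2 u -76.0..81.4 v 49.2..85.5
mask 0.8 z 21 u -64.7..78.6 v 44.7..77.7
mask 0.8 z 35 u -53.2..75.7 v 40.1..69.8
```

View pics/last.png

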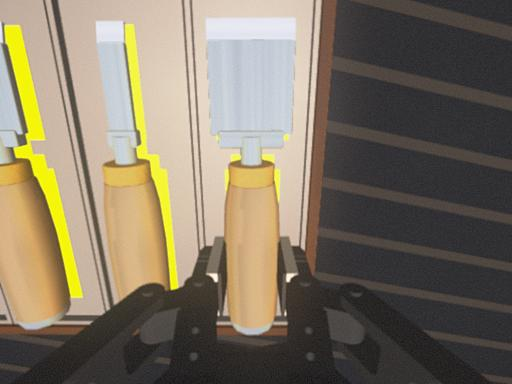

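Request:
step_arm([
  {"dp": [0,0,0.007],"angular": [0,0,0],"fingers": 1},
  {"dp": [0,0,0.014],"angular": [0,0,0],"fingers": 1},
  {"dp": [0,0,0.02],"angular": [0,0,0],"fingers": 1},
  {"dp": [0,0,0.021],"angular": [0,0,0],"fingers": 1},
  {"dp": [0,0,0.021],"angular": [0,0,0],"fingers": 1},
  {"dp": [0,0,0.021],"angular": [0,0,0],"fingers": 1},
  {"dp": [0,0,0.021],"angular": [0,0,0],"fingers": 1},
  {"dp": [0,0,0.021],"angular": [0,0,0],"fingers": 1},
])

```text
time: 50.4
tool_pos: [534.7, 198.5, -14.0]
tcp_rot: [180.0, 0.0, 11.6]
ft_force: [-5.8, -2.1, 9.4]
finger_gap: 26.2
grip_force: 70.8
```

Request:
step_arm([
  {"dp": [0,0,0],"angular": [0,0,0],"fingers": 0.45},
  {"dp": [0,0,0],"angular": [0,0,0],"fingers": 0.45},
  {"dp": [0,0,0],"angular": [0,0,0],"fingers": 0.45},
  {"dp": [0,0,-0.03],"angular": [0,0,0],"fingers": 0.45},
  {"dp": [0,0,-0.12],"angular": [0,0,0],"fingers": 0.45},
  {"dp": [0,0,-0.25],"angular": [0,0,0],"fingers": 0.45},
  {"dp": [0,0,-0.38],"angular": [0,0,0],"fingers": 0},
  {"dp": [0,0,-0.451],"angular": [0,0,0],"fingers": 0},
])

```text
time: 51.4
tool_pos: [536.1, 198.9, 78.2]
tcp_rot: [-180.0, -0.2, 11.6]
ft_force: [-0.3, -0.8, -0.7]
finger_gap: 80.6
grip_force: 0.0
```

```bash
python3 lane.py 568.7 205.8|grep "z 7"; echo "[534.4,198.8,75,11.55]">cmd.json; python3 plan.py 378.4,-341.6,40,7.5; echo; python3 plan.py 497.2,380.9,40,11.55
```

```text
mask 0.98 z 7.2 u -89.3..80.7 v -20.9..19.5
mask 0.86 z 7.2 u -91.6..81.5 v 47.3..81.3
mask 0.71 z 7.2 u -90.7..81.0 v 112.1..147.5
378.4,-341.6,40,7.5
   dp [-0.435, 0.83, 0.058] ang z 0.0075
   dp [-0.415, 0.841, 0.058] ang z 0.0075
   dp [-0.396, 0.85, 0.059] ang z 0.0075

497.2,380.9,40,11.55
   dp [0.265, -0.876, -0.0] ang z -0.0056
   dp [0.281, -0.871, -0.0] ang z -0.0056
   dp [0.296, -0.866, -0.0] ang z -0.0056
   dp [0.31, -0.861, -0.0] ang z -0.0057
```

Request:
step_arm([
  {"dp": [-0.1,0.19,0.01],"angular": [0,0,0.002],"fingers": 0},
  {"dp": [-0.23,0.44,0.03],"angular": [0,0,0.004],"fingers": 0},
  {"dp": [-0.36,0.69,0.05],"angular": [0,0,0.006],"fingers": 0},
  {"dp": [-0.435,0.83,0.058],"angular": [0,0,0.0075],"fingers": 0},
  {"dp": [-0.435,0.83,0.058],"angular": [0,0,0.0075],"fingers": 0},
  {"dp": [-0.435,0.83,0.058],"angular": [0,0,0.0075],"fingers": 0},
  {"dp": [-0.435,0.83,0.058],"angular": [0,0,0.0075],"fingers": 0},
  {"dp": [-0.435,0.83,0.058],"angular": [0,0,0.0075],"fingers": 0},
])

```text
time: 52.5
tool_pos: [482.8, 19.2, 63.5]
tcp_rot: [-180.0, 0.0, 10.3]
ft_force: [-0.0, -0.0, 0.4]
finger_gap: 85.4
grip_force: 0.0
```

Request:
step_arm([
  {"dp": [-0.1,0.19,0.01],"angular": [0,0,0.002],"fingers": 0},
  {"dp": [-0.22,0.44,0.03],"angular": [0,0,0.004],"fingers": 0},
  {"dp": [-0.34,0.69,0.05],"angular": [0,0,0.006],"fingers": 0},
  {"dp": [-0.415,0.841,0.058],"angular": [0,0,0.0075],"fingers": 0},
  {"dp": [-0.415,0.841,0.058],"angular": [0,0,0.0075],"fingers": 0},
  {"dp": [-0.415,0.841,0.058],"angular": [0,0,0.0075],"fingers": 0},
  {"dp": [-0.415,0.841,0.058],"angular": [0,0,0.0075],"fingers": 0},
  {"dp": [-0.415,0.841,0.058],"angular": [0,0,0.0075],"fingers": 0},
])

```text
time: 53.5
tool_pos: [431.1, -161.0, 51.9]
tcp_rot: [-180.0, -0.0, 9.0]
ft_force: [0.2, 0.2, -0.3]
finger_gap: 85.6
grip_force: 0.0
```

Request:
step_arm([
  {"dp": [-0.09,0.19,0.01],"angular": [0,0,0.002],"fingers": 0},
  {"dp": [-0.2,0.44,0.03],"angular": [0,0,0.004],"fingers": 0},
  {"dp": [-0.32,0.69,0.05],"angular": [0,0,0.006],"fingers": 0},
  {"dp": [-0.396,0.85,0.059],"angular": [0,0,0.0075],"fingers": 0},
  {"dp": [-0.396,0.85,0.059],"angular": [0,0,0.0075],"fingers": 0},
  {"dp": [-0.396,0.85,0.059],"angular": [0,0,0.0075],"fingers": 0},
  {"dp": [-0.396,0.85,0.059],"angular": [0,0,0.0075],"fingers": 0},
  {"dp": [-0.396,0.85,0.059],"angular": [0,0,0.0075],"fingers": 0},
])

```text
time: 54.5
tool_pos: [379.2, -341.1, 40.1]
tcp_rot: [-180.0, -0.0, 7.6]
ft_force: [0.5, 1.3, -0.5]
finger_gap: 85.3
grip_force: 0.0
```

```bash
python3 w.py w20 14; python3 - <<'E'
import bench;s=bench.sense();print(s["tool_pos"],s["tcp_rot"],s["joint_pos"])
E
```

```text
0.94 41 270 232 272 [ 411.7 -338.4] -173.4 163.2 17.9 14.0 [ 0.1 18.4] [252.6 159.9]
[ 379.11789447 -341.49466793   40.20809909] [ 1.79992263e+02 -6.79637889e-03  7.57937893e+00] [-4.77712101e+01  1.79810341e+00  1.08875768e+02  1.27425126e-03
  6.93158993e+01  3.46489614e+01]
```

Request:
step_arm([
  {"dp": [0.006,0.004,0.1],"angular": [0,0,0],"fingers": 0},
  {"dp": [0.006,0.004,0.22],"angular": [0,0,0],"fingers": 0},
  {"dp": [0.006,0.004,0.29],"angular": [0,0,0],"fingers": 0},
  {"dp": [0.006,0.004,0.31],"angular": [0,0,0],"fingers": 0.3},
  {"dp": [0.006,0.004,0.31],"angular": [0,0,0],"fingers": 1},
  {"dp": [0.006,0.004,0.31],"angular": [0,0,0],"fingers": 1},
  {"dp": [0.006,0.004,0.31],"angular": [0,0,0],"fingers": 1},
  {"dp": [0.006,0.004,0.31],"angular": [0,0,0],"fingers": 1},
], newtons=70)

```text
time: 55.6
tool_pos: [380.9, -343.6, -20.7]
tcp_rot: [179.9, -0.1, 7.5]
ft_force: [-0.7, -0.1, 6.7]
finger_gap: 26.3
grip_force: 69.7
```

Request:
step_arm([
  {"dp": [0,0,0],"angular": [0,0,0],"fingers": 1},
  {"dp": [0,0,0],"angular": [0,0,0],"fingers": 1},
  {"dp": [0,0,-0.03],"angular": [0,0,0],"fingers": 1},
  {"dp": [0,0,-0.1],"angular": [0,0,0],"fingers": 1},
  {"dp": [0,0,-0.18],"angular": [0,0,0],"fingers": 1},
  {"dp": [0,0,-0.25],"angular": [0,0,0],"fingers": 1},
  {"dp": [0,0,-0.3],"angular": [0,0,0],"fingers": 1},
  {"dp": [0,0,-0.31],"angular": [0,0,0],"fingers": 1},
])

```text
time: 56.6
tool_pos: [380.6, -343.2, 41.3]
tcp_rot: [179.9, -0.1, 7.5]
ft_force: [-0.7, 0.3, -2.0]
finger_gap: 26.4
grip_force: 69.0
```

```bash
echo "[379.7,-342.2,40,7.5]">cmd.json;  python3 plan.py 497.2,380.9,40,11.55
```

```text
497.2,380.9,40,11.55
   dp [0.264, -0.877, -0.0] ang z -0.0056
   dp [0.279, -0.872, -0.0] ang z -0.0056
   dp [0.294, -0.867, -0.0] ang z -0.0057
   dp [0.31, -0.862, -0.0] ang z -0.0056
```

Request:
step_arm([
  {"dp": [0.02,-0.07,0],"angular": [0,0,-0.001],"fingers": 1},
  {"dp": [0.07,-0.23,0],"angular": [0,0,-0.002],"fingers": 1},
  {"dp": [0.12,-0.41,0],"angular": [0,0,-0.003],"fingers": 1},
  {"dp": [0.18,-0.59,0],"angular": [0,0,-0.004],"fingers": 1},
  {"dp": [0.225,-0.745,0],"angular": [0,0,-0.005],"fingers": 1},
  {"dp": [0.25,-0.83,0],"angular": [0,0,-0.0056],"fingers": 1},
  {"dp": [0.264,-0.877,0],"angular": [0,0,-0.0056],"fingers": 1},
  {"dp": [0.264,-0.877,0],"angular": [0,0,-0.0056],"fingers": 1},
])

```text
time: 57.6
tool_pos: [409.5, -161.8, 40.0]
tcp_rot: [180.0, 0.0, 8.6]
ft_force: [0.1, -1.4, -1.2]
finger_gap: 26.3
grip_force: 69.1
```

Request:
step_arm([
  {"dp": [0.02,-0.07,0],"angular": [0,0,-0.001],"fingers": 1},
  {"dp": [0.07,-0.23,0],"angular": [0,0,-0.002],"fingers": 1},
  {"dp": [0.13,-0.41,0],"angular": [0,0,-0.003],"fingers": 1},
  {"dp": [0.19,-0.59,0],"angular": [0,0,-0.004],"fingers": 1},
  {"dp": [0.24,-0.745,0],"angular": [0,0,-0.005],"fingers": 1},
  {"dp": [0.265,-0.83,0],"angular": [0,0,-0.0056],"fingers": 1},
  {"dp": [0.279,-0.872,0],"angular": [0,0,-0.0056],"fingers": 1},
  {"dp": [0.279,-0.872,0],"angular": [0,0,-0.0056],"fingers": 1},
])

```text
time: 58.6
tool_pos: [438.8, 18.9, 40.1]
tcp_rot: [180.0, 0.0, 9.6]
ft_force: [0.4, -0.7, -1.6]
finger_gap: 25.9
grip_force: 69.2
```

Request:
step_arm([
  {"dp": [0.02,-0.07,0],"angular": [0,0,-0.001],"fingers": 1},
  {"dp": [0.08,-0.23,0],"angular": [0,0,-0.002],"fingers": 1},
  {"dp": [0.14,-0.41,0],"angular": [0,0,-0.003],"fingers": 1},
  {"dp": [0.2,-0.59,0],"angular": [0,0,-0.004],"fingers": 1},
  {"dp": [0.25,-0.74,0],"angular": [0,0,-0.005],"fingers": 1},
  {"dp": [0.28,-0.825,0],"angular": [0,0,-0.0057],"fingers": 1},
  {"dp": [0.294,-0.867,0],"angular": [0,0,-0.0057],"fingers": 1},
  {"dp": [0.294,-0.867,0],"angular": [0,0,-0.0057],"fingers": 1},
])

```text
time: 59.6
tool_pos: [468.0, 199.4, 40.0]
tcp_rot: [180.0, 0.0, 10.6]
ft_force: [0.4, -0.1, -1.3]
finger_gap: 25.9
grip_force: 69.3
```

Request:
step_arm([
  {"dp": [0.025,-0.07,0],"angular": [0,0,-0.001],"fingers": 1},
  {"dp": [0.083,-0.23,0],"angular": [0,0,-0.002],"fingers": 1},
  {"dp": [0.15,-0.41,0],"angular": [0,0,-0.003],"fingers": 1},
  {"dp": [0.21,-0.59,0],"angular": [0,0,-0.004],"fingers": 1},
  {"dp": [0.265,-0.74,0],"angular": [0,0,-0.005],"fingers": 1},
  {"dp": [0.295,-0.82,0],"angular": [0,0,-0.0056],"fingers": 1},
  {"dp": [0.31,-0.862,0],"angular": [0,0,-0.0056],"fingers": 1},
  {"dp": [0.31,-0.862,0],"angular": [0,0,-0.0056],"fingers": 1},
])

```text
time: 60.6
tool_pos: [497.4, 380.2, 39.9]
tcp_rot: [180.0, 0.0, 11.6]
ft_force: [-0.1, -0.4, -2.8]
finger_gap: 26.5
grip_force: 69.3
```

Request:
step_arm([
  {"dp": [0,0,0.05],"angular": [0,0,0],"fingers": 1},
  {"dp": [0,0,0.12],"angular": [0,0,0],"fingers": 1},
  {"dp": [0,0,0.18],"angular": [0,0,0],"fingers": 1},
  {"dp": [0,0,0.22],"angular": [0,0,0],"fingers": 1},
  {"dp": [0,0,0.24],"angular": [0,0,0],"fingers": 1},
  {"dp": [0,0,0.25],"angular": [0,0,0],"fingers": 1},
  {"dp": [0,0,0.255],"angular": [0,0,0],"fingers": 1},
  {"dp": [0,0,0.255],"angular": [0,0,0],"fingers": 1},
])

```text
time: 61.6
tool_pos: [497.6, 380.6, -10.6]
tcp_rot: [-180.0, -0.0, 11.6]
ft_force: [0.0, 0.3, -1.4]
finger_gap: 25.8
grip_force: 69.3
```

```bash
python3 lane.py 531.5 387.9
```

```text
yellow 843 u 26.3..79.6 v -55.3..-49.3
yellow 4035 u -73.6..79.8 v -129.2..-109.7
yellow 1348 u -68.1..22.1 v -63.0..-48.2
yellow 70 u 13.9..17.7 v 4.9..9.8
yellow 73 u 13.3..17.7 v -12.4..-6.9
yellow 79 u -3.8..10.0 v 11.5..13.5
yellow 104 u -7.4..10.0 v -16.2..-13.6
mask 0.91 z 7.2 u -105.2..82.0 v -17.6..15.0
mask 0.91 z 21 u -91.3..79.1 v -16.2..13.6
mask 0.91 z 35 u -77.2..76.2 v -14.7..12.1
mask 0.65 z 7.2 u -75.8..81.5 v -88.1..-52.3
mask 0.65 z 21 u -64.5..78.6 v -80.3..-47.7
mask 0.65 z 35 u -53.1..75.8 v -72.4..-43.1
mask 0.61 z 7.2 u -100.6..67.7 v -160.2..-116.1
mask 0.61 z 21 u -87.1..66.1 v -146.0..-105.8
mask 0.61 z 35 u -73.4..64.5 v -131.5..-95.4
```

Aligned: the edge is at 82.0 against 81.5 for its placed neighbour. Lower and release.

Request:
step_arm([
  {"dp": [0,0,0.007],"angular": [0,0,0],"fingers": 1},
  {"dp": [0,0,0.014],"angular": [0,0,0],"fingers": 1},
  {"dp": [0,0,0.02],"angular": [0,0,0],"fingers": 1},
  {"dp": [0,0,0.021],"angular": [0,0,0],"fingers": 1},
  {"dp": [0,0,0.021],"angular": [0,0,0],"fingers": 1},
  {"dp": [0,0,0.021],"angular": [0,0,0],"fingers": 1},
  {"dp": [0,0,0.021],"angular": [0,0,0],"fingers": 1},
  {"dp": [0,0,0.021],"angular": [0,0,0],"fingers": 1},
])

```text
time: 62.7
tool_pos: [497.5, 380.5, -14.1]
tcp_rot: [180.0, -0.0, 11.6]
ft_force: [-3.6, -2.6, 8.0]
finger_gap: 26.2
grip_force: 70.4
```

Request:
step_arm([
  {"dp": [0,0,0],"angular": [0,0,0],"fingers": 0.45},
  {"dp": [0,0,0],"angular": [0,0,0],"fingers": 0.45},
  {"dp": [0,0,0],"angular": [0,0,0],"fingers": 0.45},
  {"dp": [0,0,-0.03],"angular": [0,0,0],"fingers": 0.45},
  {"dp": [0,0,-0.12],"angular": [0,0,0],"fingers": 0.45},
  {"dp": [0,0,-0.25],"angular": [0,0,0],"fingers": 0.45},
  {"dp": [0,0,-0.38],"angular": [0,0,0],"fingers": 0.4},
  {"dp": [0,0,-0.5],"angular": [0,0,0],"fingers": 0.4},
])

```text
time: 63.7
tool_pos: [498.0, 380.9, 87.7]
tcp_rot: [-180.0, -0.1, 11.6]
ft_force: [1.1, 0.7, -0.4]
finger_gap: 51.5
grip_force: 0.0
```

Request:
step_arm([
  {"dp": [-0.2,0,-0.1],"angular": [0,0,0],"fingers": 0},
  {"dp": [-0.3,0.2,-0.3],"angular": [0,0,0],"fingers": 0},
  {"dp": [-0.4,0.5,-0.5],"angular": [0,0,0],"fingers": 0},
  {"dp": [-0.4,0.8,-0.5],"angular": [0,0,0],"fingers": 0},
  {"dp": [-0.4,1.0,-0.5],"angular": [0,0,0],"fingers": 0},
  {"dp": [-0.4,1.0,-0.5],"angular": [0,0,0],"fingers": 0},
  {"dp": [-0.4,1.0,-0.5],"angular": [0,0,0],"fingers": 0},
  {"dp": [-0.4,1.0,-0.5],"angular": [0,0,0],"fingers": 0},
])

```text
time: 64.7
tool_pos: [459.0, 169.4, 185.3]
tcp_rot: [-180.0, -0.0, 11.6]
ft_force: [-0.1, 0.3, -0.1]
finger_gap: 85.4
grip_force: 0.0
```

```bash
python3 - <<'E'
from h import *
s=sense(); print(s["tool_pos"],s["qd"].round(1),s["ft_force"])
a=snapshot("side")[115:335,150:350]; b=snapshot("wrist")
cv2.imwrite("pics/fin.png",np.hstack([cv2.resize(a,(350,385))[:384],cv2.resize(b,(450,338),interpolation=cv2.INTER_AREA) if 0 else cv2.copyMakeBorder(cv2.resize(b,(450,338)),0,46,0,0,0)]))
E
```

```text
[459.00613622 169.43876458 185.29428746] [ 0.3  0.4  0.2 -0.  -0.2 -0.1] [-0.05877701  0.29355369 -0.12754588]
```

View pics/fin.png

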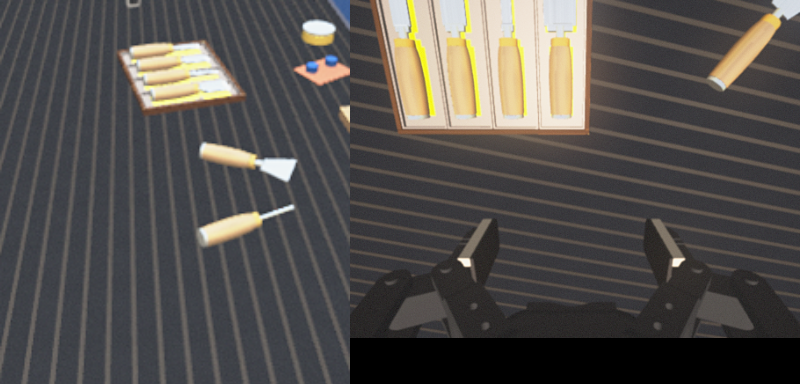

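All four chisels lie in their lanes on the outlines. The scraper and screwdriver are still where they were.

```bash
python3 -c "import bench;print(bench.hand_in())"
```

```text
the job is handed in; nothing more can be done
None
```

All four chisels were laid on the outlines matching their blade widths, edges at the blade end, and the screwdriver and scraper were left alone; the job was handed in at about 65 s, and `hand_in` returned no verdict.

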